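Make up the drawer kit and the wardrobe kit of cabinet fittings

ROBOT

A 6-joint arm with a two-finger parallel gripper is mounted at the origin on the work surface. World frame = base frame: x ahead of the robot, y to its left, z up, the work surface at z = 0. Lengths are in mm, angles in rad, forces in N, time in s.
With the tool pointing down it reaches from about 300 to 750 mm from the base axis. Payload 8.5 kg.
Tool frame: the origin (TCP) lies at the very end of the fingers, on their centre line; the grasp point (between the pads) lies env.pinch_z behind it (env.pinch_z is the distance from the TCP to the grasp point, in mm); z points along the fingers, y is the line along which they close (so a half turn about z gives the same grasp; the last joint's range is limited). The gripper opens to 85 mm and grips with 20 to 120 N. Pads are 22 mm wide; open, the fingers measure 114 mm over their backs; the gripper's body (76 mm by 85 mm) begins 54 mm behind the grasp point. The pads swing forward as they close: fully open they stand 13 mm farther back than shut.
Start: joints at [-0.215, 0.381, 1.297, -0, 1.464, -0.215], TCP at [549.982, 0.002, 195.922] pointing down, gripper open.
Joint ranges: [-3.11, 3.11], [-0.89, 2.33], [0.22, 2.48], [-1.42, 4.56], [0.17, 2.85], [-2.88, 2.88]. Speed limits (rad/s): [2.39, 2.39, 3.14, 3.14, 3.14, 3.14].

INTERFACE

Orientations are given as a 3x3 rotation matrix whose columns are the frame's x, y, z axes.
In Python, from rig import readout, vision, env gives the robot as it stands.
- The arm moves only by the tool apply_moves, never from a script. Its argument "targets" is a list of rows, each an object with "claw": the opening, from 0 (shut) to 1 (fully open); "travel": the shift along the tool's x, y, z in mm, a list of three; "rot": the turn, a rotation vector about the tool's x, y, z in rad, a list of three. A call has 1 to 8 rows; each row is the pose to reach, as a shift and turn from the pose commanded when the call began, along the tool's axes at that moment; what a row does not reach only later rows make up. A row lasts 1/12 s, in which the tool goes at most 41.7 mm and 7.16 degrees, less where a joint would pass 70% of its speed; a pose out of reach is approached as far as the arm can. A call with a gripper value outside its range is refused whole. The fingers move at their own pace and stop on an object; "squeeze" is the grip in N (left out, the last holds). Time passes only in rows, so rows that repeat a pose let the fingers close. It gives the time, the measured TCP pose, the force, the opening and the grip force at its end, in the units of the state.
- readout.read_state(): the state, without advancing time (a new reading comes with each control period).
- vision.snapshot(name): name is "scene" or "side" or "wrist"; returns the picture (384x512x3 uint8, red, green, blue); there is no depth.
- vision.camera_info(name): a dict with "fx", "fy", "cx", "cy" (pixels), "eye" and "attitude" of the camera in the world. Camera axes: x right, y up, looking along -z (the intrinsics and any distortion apply to the point x, -y, -z); pixel columns grow to the right and rows downward; lengths in mm; the calibration is good to about 2 mm. A picture is of the moment at which its call begins: read the wrist's pose just before it. camera_info takes no time and is no camera call; for the wrist camera it gives the pose at the moment of the call.
- env.hand_in(): hands the job in; it is judged then, once.
The state is a dict: "time_s": time; "qpos": joint angles; "dq": joint speeds; "joint_efforts": joint torques, N m; "position": TCP position; "ee_rot": TCP orientation; "ft_force": force on the tool from outside, world axes, zero at the start; "torque": the same for the moment, N m; "grip_width": opening from 0.0 (shut) to 1.0 (fully open); "grip_force": force on a finger pad.
Only numpy, scipy, OpenCV 4.12 (cv2) and the standard library are available. Lean on these libraries where they do the work, as an engineer would, in place of code of your own. Each camera call takes 0.05 s, during which the arm holds its last target. There are 200 camera calls.

TASK

Make up the two kits of cabinet fittings: the drawer kit, in the longer tray, gets the long bar handle and the cylinder lock, and the wardrobe kit, in the shorter tray, gets the short bar handle, the magnetic catch and the coat hook. Stand every fitting upright, as it stands now, flat on the floor of an empty bay of its own near the bay's middle: the handles in the long bays, the others in the small ones. Let go of everything, and leave the wooden knob, the glue bottle and the mug where they stand.

Things in the scene. Friction and masses are not known exactly. Their poses are not given: they have to be found in the camera images.
- tray_long: Longer plywood kit tray, fixed, 208 (x) by 120 (y) by 12 mm high; floor 4, all walls 4 thick, 8 above the floor. Origin: centre of its underside, on the bench, z up. In its frame, mm: long bay 200 x 44, centre (0, 34); empty small bay for the lock, 64 x 64, centre (68, -24); the bay at (-34, -24) already holds a flat carton of screws, no higher than the walls.
- tray_short: Shorter plywood kit tray, fixed, 144 (x) by 120 (y) by 12 mm high; floor 4, all walls 4 thick, 8 above the floor. Origin: centre of its underside, on the bench, z up. In its frame, mm: long bay 136 x 44, centre (0, 34); two empty small bays 66 (x) by 64 (y), centres (35, -24) and (-35, -24): one for the catch, one for the hook, either way round.
- handle_long_mid (a point): Centre, half-way up, of the long bar handle: aluminium bow 172 mm long (x), 20 wide (y), 36 high, standing on its two feet (12 mm long, at the ends), z up. The bar on top is 8 mm thick (28 to 36 mm above the soles), free below; this point is 18 mm above the soles. Grip the bar across y at its middle. 130 g.
- handle_short_mid (a point): Centre, half-way up, of the short bar handle: aluminium bow 108 mm long (x), 20 wide (y), 36 high, standing on its two feet (12 mm long, at the ends), z up. The bar on top is 8 mm thick (28 to 36 mm above the soles), free below; this point is 18 mm above the soles. Grip the bar across y at its middle. 90 g.
- lock_mid (a point): Centre, half-way up, of the furniture cylinder lock: steel plate 40 x 40 x 8 mm lying flat (sides along x and y), from whose middle a cylinder of 20 mm diameter stands up to 36 mm above the underside, with a dark key slot in its top. The point is on the cylinder's axis, 18 mm above the underside; z up. 90 g.
- catch_mid (a point): Centre, half-way up, of the magnetic catch: black plastic block 46 mm long (x), 24 wide (y), 24 high, with two steel pole strips on top. The point is 12 mm above the underside; z up. Grip it across y. 50 g.
- hook_mid (a point): Point on the stem, half-way up, of the steel coat hook: it stands on a round flange of 40 mm diameter, 6 thick; a stem of 14 mm diameter rises from its middle to 40 mm, and from its top a prong reaches 29 mm out to +x, up to 50 mm above the underside. The point is on the stem's axis, 25 mm above the underside; z up. Grip the stem across y. 90 g.
- knob_mid (a point): Centre, half-way up, of a turned wooden knob, 42 mm in diameter, 38 mm high, standing among the fittings. In neither kit: stays where it is.
- glue_mid (a point): Point on the axis of the white glue bottle, 60 mm above the bench; 58 mm in diameter, 150 mm high with its red nozzle. Stays where it is.
- mug_mid (a point): Centre, half-way up, of the white mug, 76 mm in diameter, 90 mm high, with a handle on its +y side. Stays where it is.
Things that resemble listed ones, but are neither listed nor needed, are in the scene too. Leave any blue or orange look-alike of the part that bears lock_mid alone.

How it is judged (in metres and radians):
At the end, for the whole second after the job is handed in: Long handle in the long bay and lock in the empty small bay of the longer tray; short handle in the long bay, catch and hook in one small bay each of the shorter; all within their bays, upright (7 degrees), on the floor (3 mm), at rest; knob, bottle and mug within 30 mm of where they stood (x of handle_long_mid in the frame of tray_long between -0.02 and 0.02 m and y of handle_long_mid in the frame of tray_long between 0.018 and 0.05 m and z of handle_long_mid in the frame of tray_long between 0.019 and 0.025 m and angle between each of handle_long_mid, lock_mid, handle_short_mid's own z axis and vertical below 0.12 rad and x of lock_mid in the frame of tray_long between 0.05 and 0.086 m and y of lock_mid in the frame of tray_long between -0.042 and -0.006 m and z of lock_mid in the frame of tray_long between 0.019 and 0.025 m and x of handle_short_mid in the frame of tray_short between -0.02 and 0.02 m and y of handle_short_mid in the frame of tray_short between 0.018 and 0.05 m and z of handle_short_mid in the frame of tray_short between 0.019 and 0.025 m and ((x of catch_mid in the frame of tray_short between -0.062 and -0.008 m and y of catch_mid in the frame of tray_short between -0.046 and -0.002 m and z of catch_mid in the frame of tray_short between 0.013 and 0.019 m and angle between each of catch_mid, hook_mid's own z axis and vertical below 0.12 rad and x of hook_mid in the frame of tray_short between 0.008 and 0.062 m and y of hook_mid in the frame of tray_short between -0.046 and -0.002 m and z of hook_mid in the frame of tray_short between 0.026 and 0.032 m) or (x of catch_mid in the frame of tray_short between 0.008 and 0.062 m and y of catch_mid in the frame of tray_short between -0.046 and -0.002 m and z of catch_mid in the frame of tray_short between 0.013 and 0.019 m and angle between each of catch_mid, hook_mid's own z axis and vertical below 0.12 rad and x of hook_mid in the frame of tray_short between -0.062 and -0.008 m and y of hook_mid in the frame of tray_short between -0.046 and -0.002 m and z of hook_mid in the frame of tray_short between 0.026 and 0.032 m)) and linear speed of each of handle_long, handle_short, lock, catch, hook below 0.01 m/s and distance of each of knob_mid, glue_mid, mug_mid from where it was at the start of the episode below 0.03 m); the robot touches nothing.
It fails at once if the wooden knob is knocked over or shifted by more than 30 mm (distance of knob_mid from where it was at the start of the episode above 0.03 m or angle between knob_mid's own z axis and vertical above 0.6 rad).
It fails at once if the glue bottle is knocked over or shifted by more than 30 mm (distance of glue_mid from where it was at the start of the episode above 0.03 m or angle between glue_mid's own z axis and vertical above 0.6 rad).
It fails at once if the mug is knocked over or shifted by more than 30 mm (distance of mug_mid from where it was at the start of the episode above 0.03 m or angle between mug_mid's own z axis and vertical above 0.6 rad).
It also fails if it takes over 128 s, if anything falls off the work surface, if the arm or the gripper's body presses on something with over 40 N, if the wrist force passes 120 N, or if a joint passes its speed limit or range.

## Working session

There is one attempt and no reset: what is moved stays moved. The work goes in short steps, Python scripts to look and compute and a tool call to move; the robot and the scene stay as the last step left them, time stands still between calls to the robot, and variables do not carry over. Pictures are saved under pics/ and viewed, at most 14 in all, crops included, and the job is handed in when it is done.

Besides the shell and the picture viewer there is one more tool, called after ">>>" as name(argument=value, ...) on one line, values as JSON. apply_moves: Moves the arm, as the interface text tells. Its arguments: {"type":"object","properties":{"targets":{"type":"array"},"squeeze":{"type":"number"}},"required":["targets"]}

```bash
ls; mkdir -p pics; python3 - <<'E'
from rig import readout, vision, env
import cv2
print(env.pinch_z)
s=readout.read_state();print(s)
for n in("scene","side","wrist"):
    print(n,vision.camera_info(n)); im=vision.snapshot(n)
    cv2.imwrite(f"pics/{n}0.png",cv2.resize(im[:,:,::-1],(800,600),interpolation=cv2.INTER_CUBIC)); cv2.imwrite(f"pics/{n}0_raw.png",im[:,:,::-1])
E
```

```text
pics
18.700000000000003
{'time_s': 0.0, 'qpos': array([-2.15309615e-01,  3.81188452e-01,  1.29826245e+00,  9.29411869e-06,
        1.46359310e+00, -2.15292357e-01]), 'dq': array([ 0.00049293, -0.00215767, -0.00075586, -0.00034416, -0.00044921,
        0.00143262]), 'joint_efforts': array([-1.00240642e-03, -4.48466885e+01, -2.31285810e+01, -2.87182611e-04,
        4.73836102e-03,  1.77242771e-05]), 'position': array([5.49657212e+02, 7.01145964e-02, 1.95315297e+02]), 'ee_rot': array([[ 1.84846087e-05,  9.99998997e-01, -1.41586631e-03],
       [ 9.99999949e-01, -1.80328107e-05,  3.19108589e-04],
       [ 3.19082737e-04, -1.41587214e-03, -9.99998947e-01]]), 'ft_force': array([0.85202848, 0.84302552, 0.06942395]), 'torque': array([-0.04097903,  0.02484605, -0.0109492 ]), 'grip_force': 0.0, 'grip_width': 0.999944540664228}
scene {'fx': 456.0404393868515, 'fy': 456.0404393868515, 'cx': 261.17223503477464, 'cy': 192.01496015959796, 'eye': array([ 876.66080071, -422.48885131,  787.2429418 ]), 'attitude': array([[ 0.82676107, -0.45360471,  0.33272946],
       [ 0.56248197,  0.67597299, -0.4761035 ],
       [-0.00895334,  0.58077817,  0.81401263]])}
side {'fx': 496.28414636689195, 'fy': 496.28414636689195, 'cx': 257.68243771895976, 'cy': 194.55233876892387, 'eye': array([409.35955211, 773.68641141, 656.51246287]), 'attitude': array([[-0.9686491 ,  0.16234996, -0.18804631],
       [-0.24740825, -0.56172044,  0.78946773],
       [ 0.0225406 ,  0.81124142,  0.58427672]])}
wrist {'fx': 269.4299276130067, 'fy': 269.4299276130067, 'cx': 252.0348971006203, 'cy': 190.66224307195296, 'eye': array([549.19745248,  79.30942252, 373.16683252]), 'attitude': array([[ 9.99998222e-01, -1.16075124e-03,  1.48614456e-03],
       [ 6.37707519e-04,  9.49830971e-01,  3.12763040e-01],
       [-1.77462622e-03, -3.12761536e-01,  9.49830023e-01]])}
```

View pics/scene0.png

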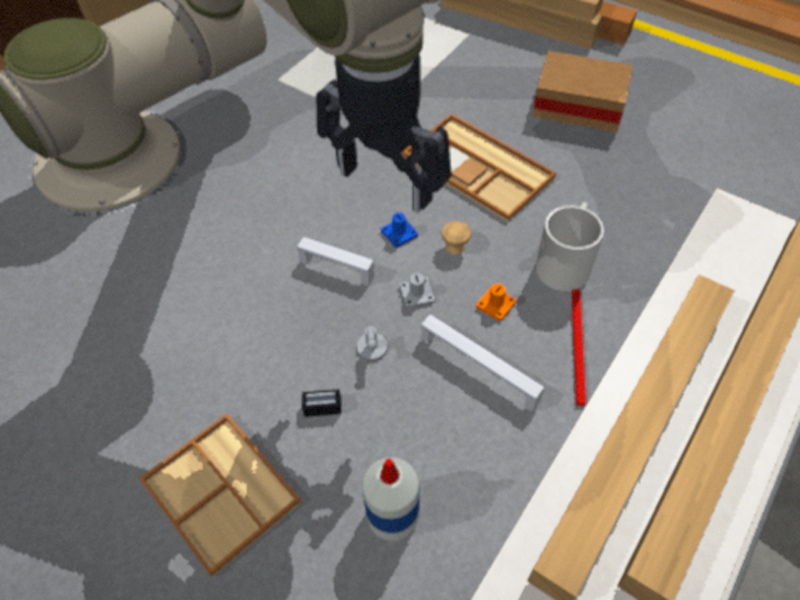

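View pics/side0.png

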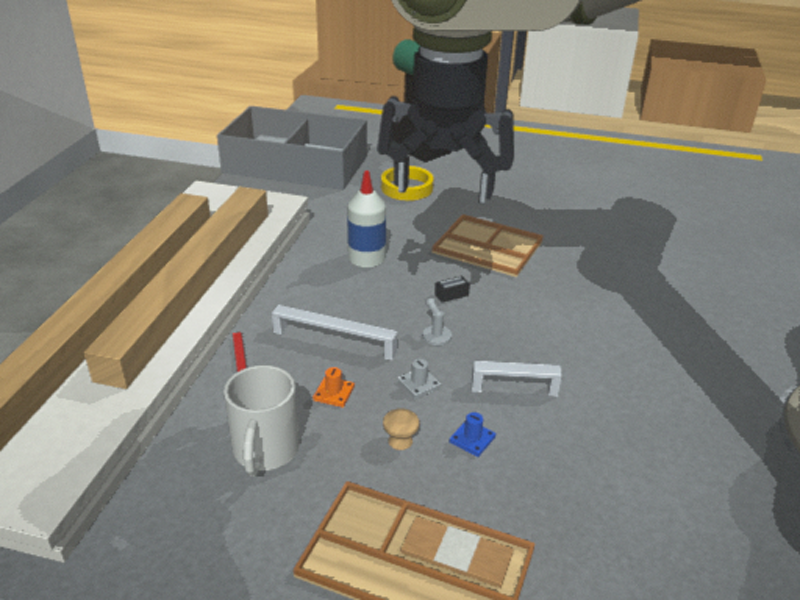

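View pics/wrist0.png

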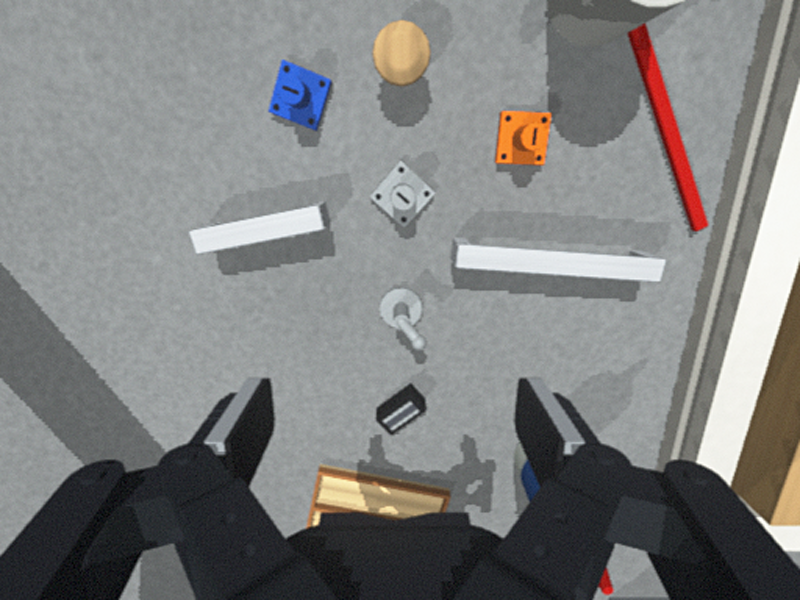

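The wrist view (800x600 scale) shows:

| Item | Pixel position |
|---|---|
| Short handle | (258,230) |
| Long handle | (560,262) |
| Steel lock | (403,195) |
| Hook flange | (401,308), prong to (418,343) |
| Catch | (401,409) |
| Knob | (401,52) |

- **Lock look-alikes:** the blue one is at (300,95) and the orange one at (525,137). The plain steel one at (403,195) is the one I want.
- **Trays:** the long tray shows in the scene and side views at the +y end. The short tray is at the -y end, beside the glue bottle.

```bash
cat > h.py <<'E'
from rig import readout, vision, env
import numpy as np, cv2, json
from scipy.spatial.transform import Rotation as R
def px(info,p,z,S=1.5625):
    "view pixel -> world point on plane z"
    u,v=(np.array(p)+.5)/S-.5
    d=np.array(info['attitude'])@np.array([(u-info['cx'])/info['fx'],-(v-info['cy'])/info['fy'],-1])
    e=np.array(info['eye']); return e+d*(z-e[2])/d[2]
def go(x,y,z,yaw,s=None):
    """yaw: world angle (deg) of closing axis (tool y). prints travel and rot from present pose"""
    s=s or readout.read_state(); Rm=s['ee_rot']
    best=None
    for k in(yaw-180,yaw,yaw+180):
        a=np.radians(k); ty=np.array([np.cos(a),np.sin(a),0]); tz=np.array([0,0,-1.]); T=np.c_[np.cross(ty,tz),ty,tz]
        rv=R.from_matrix(Rm.T@T).as_rotvec()
        if best is None or np.linalg.norm(rv)<np.linalg.norm(best): best=rv
    t=Rm.T@(np.array([x,y,z])-s['position'])
    print('travel',t.round(1).tolist(),'rot',best.round(3).tolist(),'t',round(s['time_s'],2))
def shot(n,f,box=None):
    i=vision.camera_info(n); im=vision.snapshot(n)[:,:,::-1]
    json.dump({k:np.array(v).tolist() for k,v in i.items()},open(f'pics/{f}.json','w'))
    cv2.imwrite(f'pics/{f}.png',cv2.resize(im,(800,600),interpolation=cv2.INTER_CUBIC)); return i
E
python3 - <<'E'
from h import *
w=vision.camera_info('wrist');s=vision.camera_info('scene');d=vision.camera_info('side')
def P(n,i,ps,z): print(n,[px(i,p,z)[:2].round(0).tolist() for p in ps])
P('long',w,[(457,243),(665,260),(663,282),(457,266)],36)
P('short',w,[(190,232),(320,206),(325,226),(196,253)],36)
P('lock',w,[(403,195)],36);P('plate',w,[(402,160),(436,193),(404,229),(370,196)],8)
P('hook flange',w,[(401,308)],6);P('prong',w,[(418,343)],48)
P('catch',w,[(377,410),(414,385),(426,404),(389,432)],24)
P('knob',w,[(401,52)],38)
P('LT scene',s,[(453,117),(553,178),(507,215),(408,150)],12)
P('LT side',d,[(350,485),(533,545),(297,572)],12)
P('ST scene',s,[(228,418),(298,498),(212,570),(143,480)],12)
P('ST side',d,[(465,217),(543,237),(515,273),(433,250)],12)
P('ST wrist',w,[(319,467),(452,490)],12)
P('glue sc',s,[(389,462)],150);P('glue sd',d,[(367,175)],150)
P('mug sc',s,[(571,228)],90);P('mug sd',d,[(261,390)],90)
E
```

```text
long [[600.0, 15.0], [770.0, 1.0], [772.0, -17.0], [600.0, -4.0]]
short [[385.0, 24.0], [490.0, 45.0], [494.0, 29.0], [387.0, 7.0]]
lock [[556.0, 53.0]]
plate [[555.0, 79.0], [584.0, 53.0], [557.0, 22.0], [528.0, 50.0]]
hook flange [[555.0, -51.0]]
prong [[569.0, -68.0]]
catch [[532.0, -148.0], [567.0, -121.0], [579.0, -142.0], [544.0, -173.0]]
knob [[554.0, 151.0]]
LT scene [[413.0, 376.0], [614.0, 342.0], [593.0, 238.0], [396.0, 271.0]]
LT side [[589.0, 240.0], [390.0, 265.0], [606.0, 356.0]]
ST scene [[478.0, -233.0], [610.0, -262.0], [584.0, -373.0], [450.0, -345.0]]
ST side [[578.0, -371.0], [444.0, -342.0], [474.0, -223.0], [607.0, -252.0]]
ST wrist [[471.0, -225.0], [610.0, -254.0]]
glue sc [[707.0, -215.0]]
glue sd [[702.0, -207.0]]
mug sc [[702.0, 197.0]]
mug sd [[700.0, 204.0]]
```

>>> apply_moves(targets=[{"claw": 0.65, "travel": [-40, 2, 10], "rot": [0, 0, 0.12]}, {"claw": 0.65, "travel": [-80, 4, 30], "rot": [0, 0, 0.24]}, {"claw": 0.65, "travel": [-118, 5, 50], "rot": [0, 0, 0.36]}, {"claw": 0.65, "travel": [-146, 5.5, 70], "rot": [0, 0, 0.48]}, {"claw": 0.65, "travel": [-146, 5.5, 85], "rot": [0, 0, 0.6]}, {"claw": 0.65, "travel": [-146, 5.5, 85], "rot": [0, 0, 0.72]}, {"claw": 0.65, "travel": [-146, 5.5, 85], "rot": [0, 0, 0.84]}, {"claw": 0.65, "travel": [-146, 5.5, 85], "rot": [0, 0, 0.908]}], squeeze=40)

```text
time_s: 0.82
position: [555.2, -146.2, 110.3]
ee_rot: [[0.792, 0.61, -0.001], [0.61, -0.792, 0.001], [-0.001, -0.001, -1.0]]
ft_force: [-1.2, -0.3, 0.0]
grip_width: 0.648
grip_force: 0.0
```

```bash
python3 -c "
from h import *
s=readout.read_state();print(s['position'],s['dq'].round(3));shot('wrist','w1')"
```

```text
[ 555.2114042  -146.17527333  110.2574332 ] [ 0.005 -0.007 -0.006 -0.002 -0.     0.739]
```

View pics/w1.png

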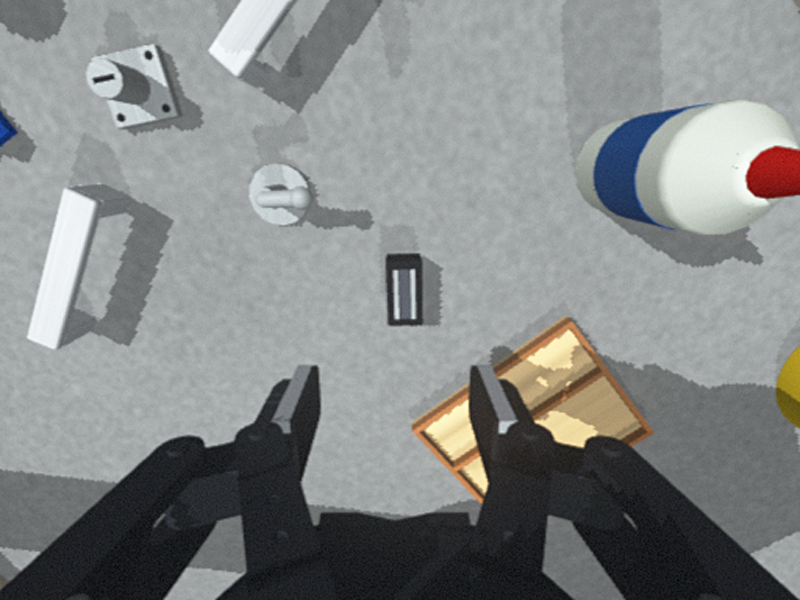

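The catch is at (404,290), squared up between the fingers. The hook flange is at (280,195) with its prong tip at (305,197). The short tray's corners are at (569,318), (652,432) and (413,428).

```bash
python3 - <<'E'
from h import *
i=json.load(open('pics/w1.json'))
P=lambda n,ps,z: print(n,[px(i,p,z)[:2].round(1).tolist() for p in ps])
P('catch top',[(387,254),(420,254),(423,325),(389,325)],24)
P('hook',[(280,195)],6);P('prong',[(305,197),(262,200)],47)
P('ST',[(569,318),(652,432),(413,428)],12)
c=np.mean([px(i,p,24) for p in [(387,254),(420,254),(423,325),(389,325)]],0);print(c)
go(c[0],c[1],3,-52)
E
```

```text
catch top [[569.8, -129.6], [582.6, -146.3], [545.8, -178.4], [531.8, -160.2]]
hook [[555.0, -52.7]]
prong [[571.8, -71.0], [555.7, -52.8]]
ST [[609.2, -259.7], [581.3, -377.4], [471.5, -229.4]]
[ 557.50749251 -153.63004984   24.        ]
travel [-2.8, 7.5, 107.4] rot [-0.001, 0.0, -0.009] t 0.87
```

>>> apply_moves(targets=[{"claw": 0.65, "travel": [-3, 7.5, 30], "rot": [0, 0, -0.015]}, {"claw": 0.65, "travel": [-3, 7.5, 65], "rot": [0, 0, -0.015]}, {"claw": 0.65, "travel": [-3, 7.5, 90], "rot": [0, 0, -0.015]}, {"claw": 0.65, "travel": [-3, 7.5, 105], "rot": [0, 0, -0.015]}, {"claw": 0.65, "travel": [-3, 7.5, 106], "rot": [0, 0, -0.015]}, {"claw": 0.0, "travel": [-3, 7.5, 106], "rot": [0, 0, -0.015]}, {"claw": 0.0, "travel": [-3, 7.5, 106], "rot": [0, 0, -0.015]}, {"claw": 0.0, "travel": [-3, 7.5, 106], "rot": [0, 0, -0.015]}], squeeze=40)

```text
time_s: 1.53
position: [558.5, -154.1, 6.3]
ee_rot: [[0.779, 0.627, 0.002], [0.627, -0.779, -0.001], [0.001, 0.002, -1.0]]
ft_force: [0.1, 0.4, -0.3]
grip_width: 0.229
grip_force: 0.0
```

>>> apply_moves(targets=[{"claw": 0, "travel": [0, 0, 0], "rot": [0, 0, 0]}, {"claw": 0, "travel": [0, 0, 0], "rot": [0, 0, 0]}, {"claw": 0, "travel": [0, 0, -20], "rot": [0, 0, 0]}, {"claw": 0, "travel": [0, 0, -50], "rot": [0, 0, 0]}, {"claw": 0, "travel": [0, 0, -60], "rot": [0, 0, 0]}])

```text
time_s: 1.95
position: [559.2, -154.4, 68.7]
ee_rot: [[0.779, 0.627, 0.005], [0.627, -0.779, -0.002], [0.002, 0.005, -1.0]]
ft_force: [-0.3, 0.3, -0.2]
grip_width: 0.001
grip_force: 0.0
```

```bash
python3 -c "
from h import *
go(488.1,-317.4,65,-102.4)"
```

```text
travel [-157.6, 82.3, 3.8] rot [0.004, -0.004, 0.894] t 1.95
```

```bash
python3 -c "
from h import *
shot('wrist','w2')"
```

```text
(no output)
```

View pics/w2.png

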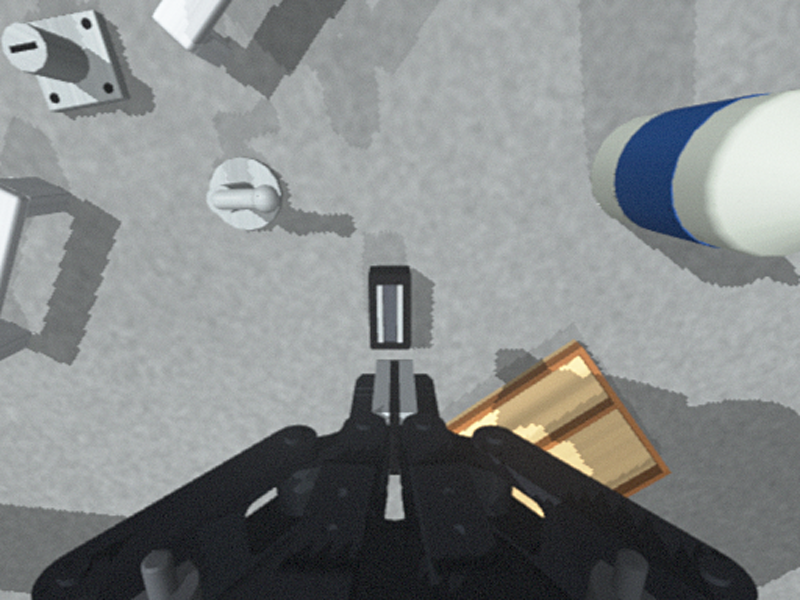

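The fingers shut on nothing. The catch still stands upright at (390,307). I'll recompute where it is.

```bash
python3 - <<'E'
from h import *
i=json.load(open('pics/w2.json'))
s=readout.read_state();print(s['position'])
def inv(p,i):
    q=np.array(i['attitude']).T@(np.array(p)-np.array(i['eye'])); return np.array([i['fx']*q[0]/-q[2]+i['cx'],i['cy']-i['fy']*q[1]/-q[2]])*1.5625
print('tip px',inv(s['position'],i))
ps=[(370,267),(409,266),(411,348),(371,348)]
c=np.mean([px(i,p,24) for p in ps],0);print(c,[px(i,p,24)[:2].round(1).tolist() for p in ps]); print('eye',i['eye'])
print('tip below', inv([559,-154,24],i))
print('hook',px(i,(245,194),6))
go(c[0],c[1],4,-50.5)
E
```

```text
[ 559.58099578 -154.57694984   69.29650422]
tip px [393.86993373 340.21911989]
[ 557.9412083  -153.39629997   24.        ] [[569.7, -129.8], [583.4, -146.0], [546.6, -177.9], [532.1, -159.9]]
eye [620.1242466998381, -104.60559000648094, 246.6809211507239]
tip below [392.01498314 307.51826675]
hook [555.02606851 -52.19936344   6.        ]
travel [-0.7, -2.4, 65.3] rot [0.007, -0.003, -0.011] t 2.0
```

```bash
python3 - <<'E'
from h import *
s=readout.read_state();out=[]
for n in('scene','side'):
    i=vision.camera_info(n);im=vision.snapshot(n)[:,:,::-1].copy()
    q=i['attitude'].T@(s['position']-i['eye']);u,v=i['fx']*q[0]/-q[2]+i['cx'],i['cy']-i['fy']*q[1]/-q[2]
    u,v=int(round(u)),int(round(v)); c=im[v-50:v+50,u-33:u+33]; c=cv2.resize(c,None,fx=6,fy=6,interpolation=cv2.INTER_CUBIC)
    cv2.drawMarker(c,(33*6+3,50*6+3),(0,0,255),0,12); out.append(c)
cv2.imwrite('pics/tip.png',np.hstack(out)); print(s['position'],s['qpos'])
E
```

```text
[ 559.58099578 -154.57694984   69.29650422] [-4.73326824e-01  5.47200334e-01  1.40643344e+00  9.87016627e-06
  1.18064765e+00  4.19355056e-01]
```

View pics/tip.png

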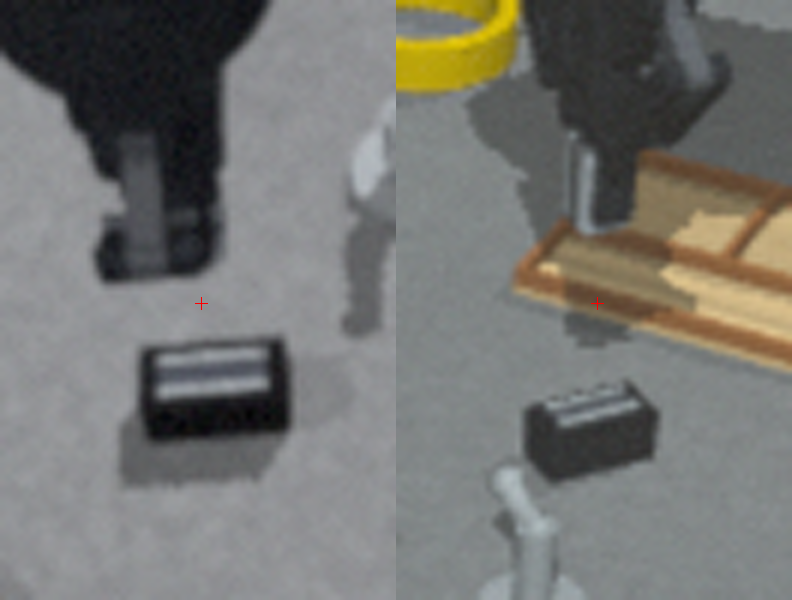

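The tip marker, drawn from the reported TCP, falls below and beside the real fingertips in both views. The scene crop has the tips at about (158,275) against the marker at (201,303). The real tips look roughly 20–30 mm higher than reported, which explains the miss. I'll descend carefully and feel for contact.

>>> apply_moves(targets=[{"claw": 0.65, "travel": [-0.7, -1, 0], "rot": [0, 0, -0.01]}, {"claw": 0.65, "travel": [-0.7, -1, 0], "rot": [0, 0, -0.01]}, {"claw": 0.65, "travel": [-0.7, -1, 0], "rot": [0, 0, -0.01]}, {"claw": 0.65, "travel": [-0.7, -1, 0], "rot": [0, 0, -0.01]}, {"claw": 0.65, "travel": [-0.7, -1, 30], "rot": [0, 0, -0.01]}, {"claw": 0.65, "travel": [-0.7, -1, 55], "rot": [0, 0, -0.01]}, {"claw": 0.65, "travel": [-0.7, -1, 65], "rot": [0, 0, -0.01]}, {"claw": 0.65, "travel": [-0.7, -1, 65], "rot": [0, 0, -0.01]}])

```text
time_s: 2.77
position: [555.2, -152.8, -2.4]
ee_rot: [[0.773, 0.635, -0.004], [0.635, -0.773, 0.002], [-0.002, -0.005, -1.0]]
ft_force: [-1.0, 0.3, 0.2]
grip_width: 0.651
grip_force: 0.0
```

```bash
python3 - <<'E'
from h import *
s=readout.read_state();out=[];print(s['position'],s['ft_force'])
for n in('scene','side','wrist'):
    i=vision.camera_info(n);im=vision.snapshot(n)[:,:,::-1].copy()
    q=i['attitude'].T@(s['position']-i['eye']);u,v=i['fx']*q[0]/-q[2]+i['cx'],i['cy']-i['fy']*q[1]/-q[2]
    u,v=int(round(u)),int(round(v)); k=1 if n!='wrist' else 2; c=im[v-50*k:v+50*k,u-22*k:u+22*k]; c=cv2.resize(c,None,fx=6/k,fy=6/k,interpolation=cv2.INTER_CUBIC)
    cv2.drawMarker(c,(22*6+3,50*6+3),(0,0,255),0,12); out.append(c)
cv2.imwrite('pics/tip2.png',np.hstack(out))
E
```

```text
[ 555.23121215 -152.78548583   -2.42416912] [-0.99428102  0.28844832  0.24013511]
```

View pics/tip2.png

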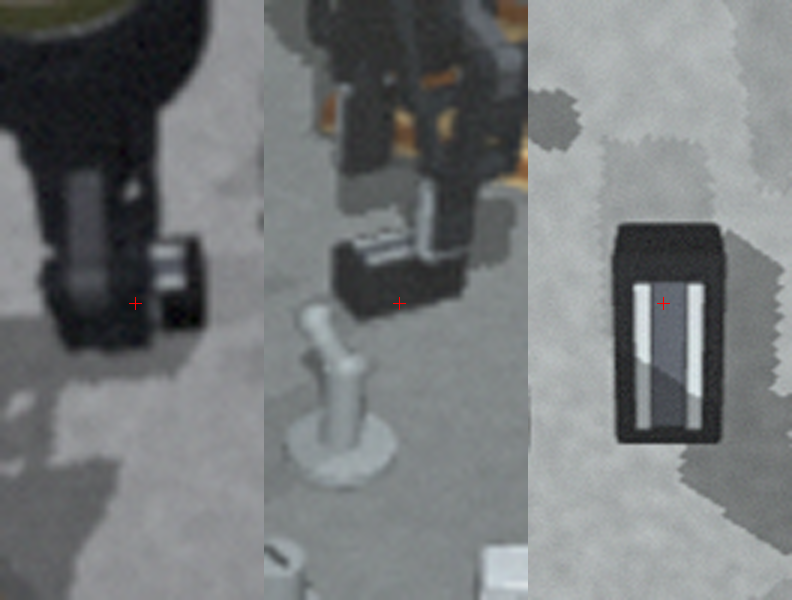

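The reported z is -2.4 with no contact. The scene and side views show the fingertips still about catch-top height, and about 8 mm off toward tool -x. The TCP as given is therefore off. I'll shift across and feel downward in steps.

>>> apply_moves(targets=[{"claw": 0.65, "travel": [5, 2, 0], "rot": [0, 0, 0.01]}, {"claw": 0.65, "travel": [10, 2, 0], "rot": [0, 0, 0.01]}, {"claw": 0.65, "travel": [10, 2, 5], "rot": [0, 0, 0.01]}, {"claw": 0.65, "travel": [10, 2, 10], "rot": [0, 0, 0.01]}, {"claw": 0.65, "travel": [10, 2, 10], "rot": [0, 0, 0.01]}])

```text
time_s: 3.33
position: [565.0, -148.2, -11.1]
ee_rot: [[0.779, 0.627, -0.002], [0.627, -0.779, 0.001], [-0.001, -0.002, -1.0]]
ft_force: [-0.1, 1.4, -0.1]
grip_width: 0.648
grip_force: 0.0
```

>>> apply_moves(targets=[{"claw": 0.65, "travel": [0, 0, 2], "rot": [0, 0, 0]}, {"claw": 0.65, "travel": [0, 0, 4], "rot": [0, 0, 0]}, {"claw": 0.65, "travel": [0, 0, 4], "rot": [0, 0, 0]}])

```text
time_s: 3.58
position: [565.3, -148.6, -14.5]
ee_rot: [[0.779, 0.627, -0.001], [0.627, -0.779, 0.0], [-0.0, -0.001, -1.0]]
ft_force: [-0.7, -0.6, 0.5]
grip_width: 0.649
grip_force: 0.0
```

```bash
python3 - <<'E'
from h import *
s=readout.read_state();out=[];print(s['position'],s['ft_force'],s['ee_rot'])
for n in('scene','side','wrist'):
    i=vision.camera_info(n);im=vision.snapshot(n)[:,:,::-1].copy()
    q=i['attitude'].T@(np.array([558,-153.4,12])-i['eye']);u,v=i['fx']*q[0]/-q[2]+i['cx'],i['cy']-i['fy']*q[1]/-q[2]
    u,v=int(round(u)),int(round(v)); k=1 if n!='wrist' else 3.6; r=lambda a:int(a*k); u=max(u,r(22)); v0=max(0,min(v-r(50),384-r(100))); c=im[v0:v0+r(100),u-r(22):u+r(22)]; c=cv2.resize(c,(264,600),interpolation=cv2.INTER_CUBIC); out.append(c)
cv2.imwrite('pics/tip3.png',np.hstack(out))
E
```

```text
[ 565.27869927 -148.57809388  -14.49103116] [-0.730464   -0.60025653  0.46645313] [[ 7.79037989e-01  6.26976363e-01 -6.72327805e-04]
 [ 6.26976647e-01 -7.79037976e-01  3.41208913e-04]
 [-3.09838969e-04 -6.87348539e-04 -9.99999716e-01]]
```

View pics/tip3.png

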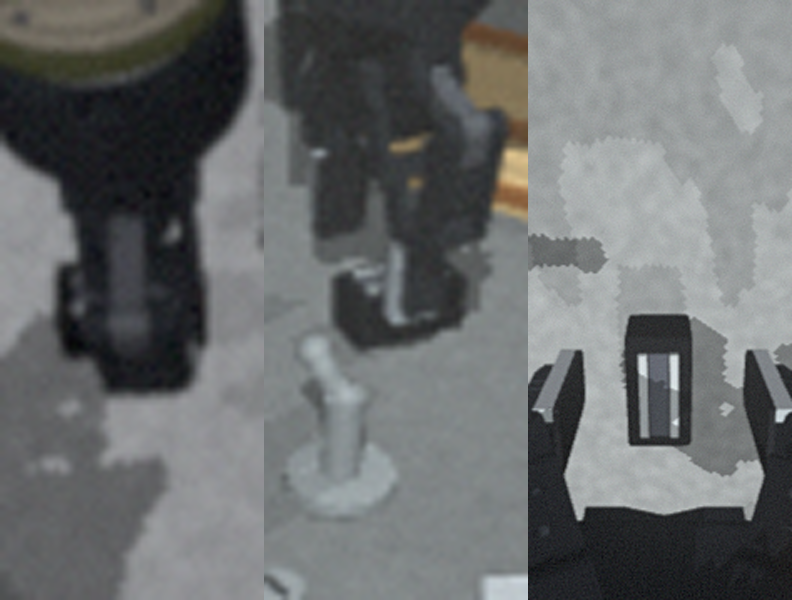

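The pads now straddle the catch: in the wrist panel they sit either side of it at rows 350–410, with the block centred at 658. I'll close here.

>>> apply_moves(targets=[{"claw": 0, "travel": [-3, 0, 0], "rot": [0, 0, 0]}, {"claw": 0, "travel": [-3, 0, 0], "rot": [0, 0, 0]}, {"claw": 0, "travel": [-3, 0, 0], "rot": [0, 0, 0]}, {"claw": 0, "travel": [-3, 0, 0], "rot": [0, 0, 0]}, {"claw": 0, "travel": [-3, 0, 0], "rot": [0, 0, 0]}, {"claw": 0, "travel": [-3, 0, 0], "rot": [0, 0, 0]}])

```text
time_s: 4.23
position: [563.7, -151.1, -13.1]
ee_rot: [[0.779, 0.627, 0.002], [0.627, -0.779, -0.001], [0.0, 0.002, -1.0]]
ft_force: [-1.7, -2.0, 7.3]
grip_width: 0.195
grip_force: 43.9
```

>>> apply_moves(targets=[{"claw": 0, "travel": [0, 0, -5], "rot": [0, 0, 0]}, {"claw": 0, "travel": [0, 0, -20], "rot": [0, 0, 0]}, {"claw": 0, "travel": [0, 0, -40], "rot": [0, 0, 0]}, {"claw": 0, "travel": [0, 0, -60], "rot": [0, 0, 0]}, {"claw": 0, "travel": [0, 0, -60], "rot": [0, 0, 0]}])

```text
time_s: 4.65
position: [565.0, -151.2, 49.6]
ee_rot: [[0.779, 0.627, 0.006], [0.627, -0.779, -0.003], [0.003, 0.006, -1.0]]
ft_force: [-0.1, -0.3, -0.1]
grip_width: 0.204
grip_force: 41.8
```

```bash
python3 - <<'E'
from h import *
s=readout.read_state();out=[];print(s['position'],s['ft_force'])
for n in('scene','side','wrist'):
    i=vision.camera_info(n);im=vision.snapshot(n)[:,:,::-1].copy()
    q=i['attitude'].T@(s['position']-i['eye']);u,v=i['fx']*q[0]/-q[2]+i['cx'],i['cy']-i['fy']*q[1]/-q[2]
    u,v=int(round(u)),int(round(v)); k=1 if n!='wrist' else 2; r=lambda a:int(a*k); v0=v-r(50); c=im[v0:v0+r(100),u-r(22):u+r(22)]; c=cv2.resize(c,(264,600),interpolation=cv2.INTER_CUBIC); cv2.drawMarker(c,(135,303),(0,0,255),0,12);out.append(c)
cv2.imwrite('pics/tip4.png',np.hstack(out))
E
```

```text
[ 564.96922886 -151.18250646   49.64696876] [-0.14344071 -0.28735142 -0.13645557]
```

View pics/tip4.png

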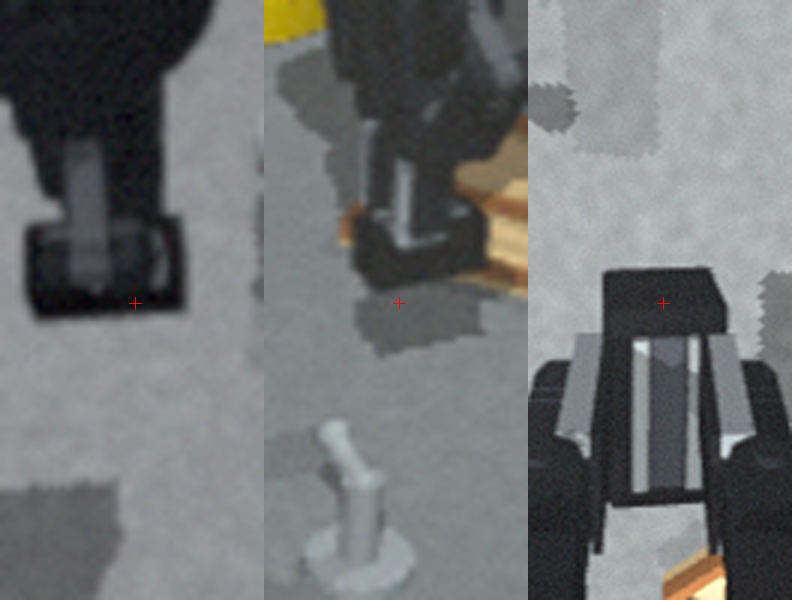

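The catch is held level, and both marker crops show it upright in the fingers. Calibration from this grasp: the real grip centre is TCP + tool(-6, 0), and the real tips sit about 13 mm above the reported TCP. I'll put that in the helper.

```bash
cat >> h.py <<'E'
def tip(x,y,zrep,yaw,dx=-6):
    "grip centre over x,y; zrep = reported TCP z; pick the tool-turn variant as in go"
    s=readout.read_state(); Rm=s['ee_rot']; b=min((yaw-180,yaw,yaw+180),key=lambda k:-(Rm[:2,1]@[np.cos(np.radians(k)),np.sin(np.radians(k))]))
    a=np.radians(b); tx=np.array([-np.sin(a),np.cos(a)]); print('rep target',(np.array([x,y])-dx*tx).round(1)); go(*(np.array([x,y])-dx*tx),zrep,b)
E
python3 -c "
from h import *
tip(488.1,-317.4,50,-102.4,-6.5)"
```

```text
rep target [ 494.4 -318.8]
travel [-158.9, 88.4, -4.7] rot [-0.001, 0.001, 0.894] t 4.8
```

>>> apply_moves(targets=[{"claw": 0, "travel": [-30, 16, 0], "rot": [0, 0, 0.12]}, {"claw": 0, "travel": [-60, 33, 0], "rot": [0, 0, 0.24]}, {"claw": 0, "travel": [-90, 50, 0], "rot": [0, 0, 0.36]}, {"claw": 0, "travel": [-120, 66, 0], "rot": [0, 0, 0.48]}, {"claw": 0, "travel": [-145, 80, 0], "rot": [0, 0, 0.6]}, {"claw": 0, "travel": [-159, 88.5, 0], "rot": [0, 0, 0.72]}, {"claw": 0, "travel": [-159, 88.5, 0], "rot": [0, 0, 0.83]}, {"claw": 0, "travel": [-159, 88.5, 0], "rot": [0, 0, 0.894]}])

```text
time_s: 5.47
position: [493.7, -319.8, 44.3]
ee_rot: [[0.975, -0.222, -0.002], [-0.222, -0.975, 0.002], [-0.002, -0.001, -1.0]]
ft_force: [-0.1, -0.2, 0.6]
grip_width: 0.194
grip_force: 41.9
```

>>> apply_moves(targets=[{"claw": 0, "travel": [0, 0, 0], "rot": [0, 0, 0]}, {"claw": 0, "travel": [0, 0, 10], "rot": [0, 0, 0]}, {"claw": 0, "travel": [0, 0, 25], "rot": [0, 0, 0]}, {"claw": 0, "travel": [0, 0, 30], "rot": [0, 0, 0]}, {"claw": 0, "travel": [0, 0, 30], "rot": [0, 0, 0]}])

```text
time_s: 5.88
position: [494.1, -318.1, 13.8]
ee_rot: [[0.977, -0.213, -0.003], [-0.213, -0.977, 0.003], [-0.003, -0.002, -1.0]]
ft_force: [-0.4, 0.2, 0.3]
grip_width: 0.198
grip_force: 41.9
```

```bash
python3 - <<'E'
from h import *
shot('wrist','w3'); tip(488.1,-317.4,-8.5,-102.4,-6.5)
E
```

```text
rep target [ 494.4 -318.8]
travel [-0.0, 0.3, 23.4] rot [-0.001, 0.002, 0.002] t 5.93
```

View pics/w3.png

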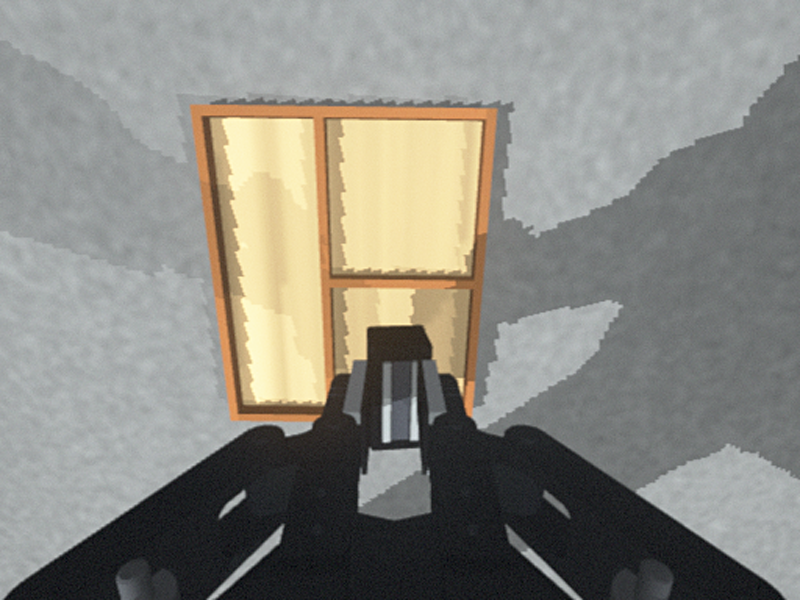

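The catch is held over the near small bay, aligned with it. The tray's outer corners are at (192,104), (497,108) and (232,419), and the bay dividers are at (322,285) and (475,285).

```bash
python3 - <<'E'
from h import *
i=json.load(open('pics/w3.json'))
A,B,C=[px(i,p,12)[:2] for p in [(192,104),(497,108),(232,419)]]
print(A,B,C,np.linalg.norm(A-B),np.linalg.norm(A-C)); c=(B+C)/2;ax=A-C;ax/=np.linalg.norm(ax);ay=np.array([-ax[1],ax[0]])
print('c',c,'yaw',np.degrees(np.arctan2(ax[1],ax[0])))
for b in [(0,34),(35,-24),(-35,-24)]: print(b,c+ax*b[0]+ay*b[1])
E
```

```text
[ 608.49748846 -263.67380936] [ 581.8722435  -379.48052685] [ 469.15184848 -231.52485543] 118.82802482975207 143.00616286560637
c [ 525.51204599 -305.50269114] yaw -12.991598191793278
(0, 34) [ 533.15552381 -272.37298775]
(35, -24) [ 554.22075632 -336.75665011]
(-35, -24) [ 486.01254346 -321.02007813]
```

>>> apply_moves(targets=[{"claw": 0, "travel": [-1, 4, 8], "rot": [0, 0, 0.01]}, {"claw": 0, "travel": [-1, 4, 16], "rot": [0, 0, 0.01]}, {"claw": 0, "travel": [-1, 4, 22], "rot": [0, 0, 0.01]}, {"claw": 0, "travel": [-1, 4, 22.5], "rot": [0, 0, 0.01]}, {"claw": 0.3, "travel": [-1, 4, 22.5], "rot": [0, 0, 0.01]}, {"claw": 0.3, "travel": [-1, 4, 22.5], "rot": [0, 0, 0.01]}, {"claw": 0.3, "travel": [-1, 4, 10], "rot": [0, 0, 0.01]}, {"claw": 0.3, "travel": [-1, 4, -10], "rot": [0, 0, 0.01]}])

```text
time_s: 6.6
position: [492.4, -322.2, 25.1]
ee_rot: [[0.975, -0.224, -0.002], [-0.224, -0.975, 0.002], [-0.003, -0.002, -1.0]]
ft_force: [0.1, -0.4, -0.7]
grip_width: 0.3
grip_force: 0.0
```

>>> apply_moves(targets=[{"claw": 0.5, "travel": [0, 0, -20], "rot": [0, 0, 0]}, {"claw": 0.5, "travel": [0, 0, -50], "rot": [0, 0, 0]}])

```text
time_s: 6.77
position: [492.4, -322.2, 75.8]
ee_rot: [[0.975, -0.224, -0.002], [-0.224, -0.975, 0.002], [-0.002, -0.001, -1.0]]
ft_force: [0.6, -0.6, 0.2]
grip_width: 0.5
grip_force: 0.0
```

```bash
python3 - <<'E'
from h import *
tip(555,-52,80,-139)
E
```

```text
rep target [558.9 -56.5]
travel [5.3, -273.8, -3.8] rot [-0.001, 0.003, 0.629] t 6.77
```

>>> apply_moves(targets=[{"claw": 0.5, "travel": [1, -40, -4], "rot": [0, 0, 0.1]}, {"claw": 0.5, "travel": [2, -80, -4], "rot": [0, 0, 0.2]}, {"claw": 0.5, "travel": [2, -120, -4], "rot": [0, 0, 0.3]}, {"claw": 0.5, "travel": [3, -160, -4], "rot": [0, 0, 0.4]}, {"claw": 0.5, "travel": [4, -200, -4], "rot": [0, 0, 0.5]}, {"claw": 0.5, "travel": [5, -240, -4], "rot": [0, 0, 0.6]}, {"claw": 0.5, "travel": [5.3, -273.8, -4], "rot": [0, 0, 0.624]}, {"claw": 0.5, "travel": [5.3, -273.8, -4], "rot": [0, 0, 0.624]}])

```text
time_s: 7.43
position: [560.3, -51.7, 80.6]
ee_rot: [[0.663, -0.749, 0.001], [-0.749, -0.663, 0.001], [-0.0, -0.002, -1.0]]
ft_force: [0.1, -0.7, -0.3]
grip_width: 0.501
grip_force: 0.0
```

```bash
python3 - <<'E'
from h import *
shot('wrist','w4'); tip(555,-52.3,-2,-138.5)
E
```

```text
rep target [559.  -56.8]
travel [1.1, 2.5, 82.5] rot [-0.001, -0.001, 0.001] t 7.48
```

View pics/w4.png

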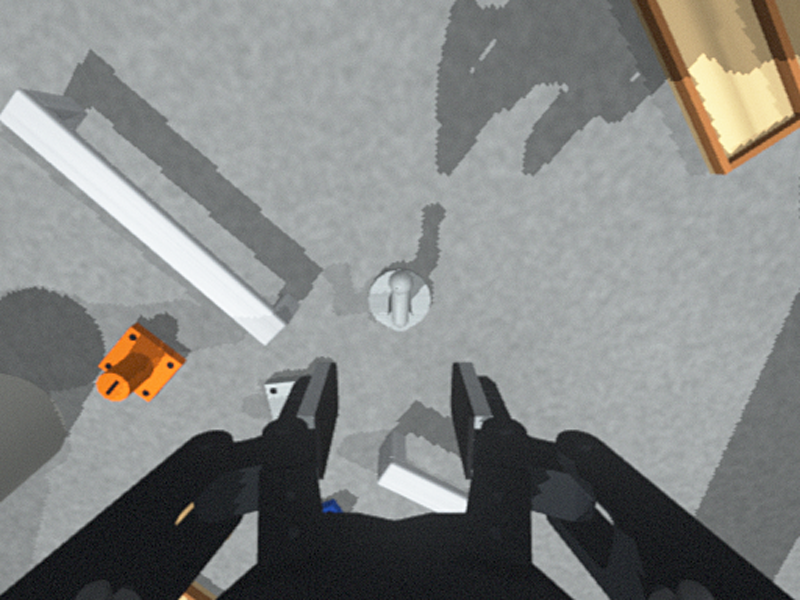

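The hook stands at (400,299) with its prong along the image vertical, centred between the fingers. I'll descend and grip.

>>> apply_moves(targets=[{"claw": 0.5, "travel": [1, 2, 35], "rot": [0, 0, 0]}, {"claw": 0.5, "travel": [1, 2, 65], "rot": [0, 0, 0]}, {"claw": 0.5, "travel": [1, 2, 80], "rot": [0, 0, 0]}, {"claw": 0.5, "travel": [1, 2, 82], "rot": [0, 0, 0]}, {"claw": 0.0, "travel": [1, 2, 82], "rot": [0, 0, 0]}, {"claw": 0.0, "travel": [1, 2, 82], "rot": [0, 0, 0]}, {"claw": 0.0, "travel": [1, 2, 82], "rot": [0, 0, 0]}, {"claw": 0.0, "travel": [1, 2, 82], "rot": [0, 0, 0]}])

```text
time_s: 8.15
position: [559.7, -59.7, -0.7]
ee_rot: [[0.66, -0.751, 0.003], [-0.751, -0.66, -0.001], [0.003, -0.002, -1.0]]
ft_force: [0.2, 0.4, 2.5]
grip_width: 0.12
grip_force: 38.7
```

>>> apply_moves(targets=[{"claw": 0, "travel": [0, 0, 0], "rot": [0, 0, 0]}, {"claw": 0, "travel": [0, 0, 0], "rot": [0, 0, 0]}])

```text
time_s: 8.32
position: [559.8, -59.6, -0.9]
ee_rot: [[0.66, -0.751, 0.003], [-0.751, -0.66, -0.001], [0.003, -0.002, -1.0]]
ft_force: [2.2, -0.6, 5.7]
grip_width: 0.122
grip_force: 39.1
```

>>> apply_moves(targets=[{"claw": 0, "travel": [0, 0, -20], "rot": [0, 0, 0]}, {"claw": 0, "travel": [0, 0, -45], "rot": [0, 0, 0]}, {"claw": 0, "travel": [0, 0, -60], "rot": [0, 0, 0]}, {"claw": 0, "travel": [0, 0, -60], "rot": [0, 0, 0]}])

```text
time_s: 8.65
position: [560.1, -59.6, 60.9]
ee_rot: [[0.66, -0.751, 0.005], [-0.751, -0.66, -0.002], [0.005, -0.003, -1.0]]
ft_force: [0.3, -0.6, -0.6]
grip_width: 0.119
grip_force: 38.7
```

```bash
python3 - <<'E'
from h import *
tip(554.2,-336.8,58,-103)
E
```

```text
rep target [ 560.  -338.1]
travel [209.2, 183.9, 3.4] rot [-0.001, -0.005, -0.623] t 8.65
```

>>> apply_moves(targets=[{"claw": 0, "travel": [29, 25, 0], "rot": [0, 0, -0.09]}, {"claw": 0, "travel": [58, 50, 0], "rot": [0, 0, -0.18]}, {"claw": 0, "travel": [88, 75, 0], "rot": [0, 0, -0.27]}, {"claw": 0, "travel": [117, 101, 0], "rot": [0, 0, -0.36]}, {"claw": 0, "travel": [146, 127, 0], "rot": [0, 0, -0.45]}, {"claw": 0, "travel": [175, 152, 0], "rot": [0, 0, -0.54]}, {"claw": 0, "travel": [204, 175, 0], "rot": [0, 0, -0.623]}, {"claw": 0, "travel": [211, 182.5, 0], "rot": [0, 0, -0.623]}])

```text
time_s: 9.32
position: [559.9, -343.2, 56.3]
ee_rot: [[0.974, -0.225, -0.001], [-0.225, -0.974, -0.001], [-0.0, 0.001, -1.0]]
ft_force: [-0.1, -0.1, -1.3]
grip_width: 0.121
grip_force: 38.7
```

>>> apply_moves(targets=[{"claw": 0, "travel": [0, 0, 0], "rot": [0, 0, 0]}, {"claw": 0, "travel": [0, 0, 15], "rot": [0, 0, 0]}, {"claw": 0, "travel": [0, 0, 30], "rot": [0, 0, 0]}, {"claw": 0, "travel": [0, 0, 30], "rot": [0, 0, 0]}])

```text
time_s: 9.65
position: [559.3, -335.4, 24.4]
ee_rot: [[0.974, -0.225, -0.005], [-0.225, -0.974, 0.005], [-0.006, -0.004, -1.0]]
ft_force: [-0.2, 0.9, -1.1]
grip_width: 0.126
grip_force: 38.7
```

```bash
python3 - <<'E'
from h import *
shot('wrist','w5'); tip(554.2,-336.8,4,-103,-8.6)
E
```

```text
rep target [ 562.6 -338.7]
travel [3.2, 2.1, 22.1] rot [-0.002, 0.004, -0.0] t 9.7
```

View pics/w5.png

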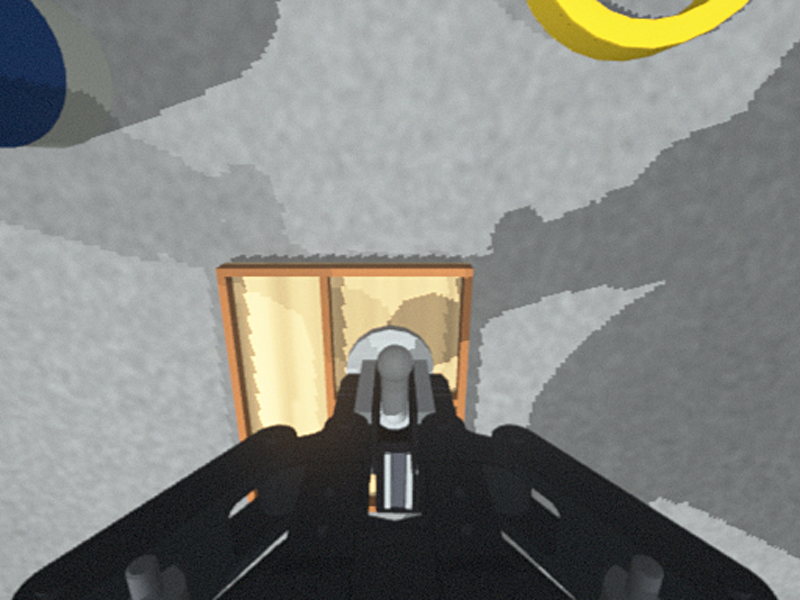

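The hook is upright at (390,365), over the far small bay. Its flange is clear of the walls, and the catch sits in the near bay at (397,482).

>>> apply_moves(targets=[{"claw": 0, "travel": [3, 2, 8], "rot": [0, 0, 0]}, {"claw": 0, "travel": [3, 2, 16], "rot": [0, 0, 0]}, {"claw": 0, "travel": [3, 2, 22], "rot": [0, 0, 0]}, {"claw": 0, "travel": [3, 2, 22], "rot": [0, 0, 0]}, {"claw": 0.25, "travel": [3, 2, 22], "rot": [0, 0, 0]}, {"claw": 0.25, "travel": [3, 2, 22], "rot": [0, 0, 0]}, {"claw": 0.3, "travel": [3, 2, 10], "rot": [0, 0, 0]}, {"claw": 0.4, "travel": [3, 2, -15], "rot": [0, 0, 0]}])

```text
time_s: 10.37
position: [562.2, -340.0, 41.7]
ee_rot: [[0.974, -0.225, -0.004], [-0.225, -0.974, 0.003], [-0.004, -0.002, -1.0]]
ft_force: [0.1, 0.1, -0.1]
grip_width: 0.398
grip_force: 0.0
```

>>> apply_moves(targets=[{"claw": 0.5, "travel": [0, 0, -25], "rot": [0, 0, 0]}, {"claw": 0.5, "travel": [0, 0, -50], "rot": [0, 0, 0]}])

```text
time_s: 10.53
position: [563.4, -340.9, 95.5]
ee_rot: [[0.974, -0.225, 0.001], [-0.225, -0.974, -0.001], [0.001, 0.001, -1.0]]
ft_force: [-0.1, -0.3, -0.2]
grip_width: 0.496
grip_force: 0.0
```

```bash
python3 - <<'E'
from h import *
i=json.load(open('pics/w4.json'))
for ps,z in [([(22,90),(285,325),(265,345),(0,108)],36)]:
    print([px(i,p,z)[:2].round(1).tolist() for p in ps])
i=json.load(open('pics/w1.json'))
print('short',[px(i,p,36)[:2].round(1).tolist() for p in [(67,188),(98,203),(57,348),(28,337)]])
print('lock',px(i,(104,77),36)[:2],px(json.load(open('pics/w2.json')),(25,47),36)[:2])
tip(440,26,80,101.5)
E
```

```text
[[767.0, -18.5], [599.9, -5.0], [601.1, 12.6], [771.4, -4.0]]
short [[489.5, 42.6], [492.6, 24.6], [389.6, 5.3], [385.5, 23.5]]
lock [556.06635343  50.99955121] [555.87054419  50.36681945]
rep target [445.9  27.2]
travel [-197.5, -332.2, 15.0] rot [0.001, -0.001, -0.428] t 10.53
```

>>> apply_moves(targets=[{"claw": 0.5, "travel": [-21, -35, 2], "rot": [0, 0, -0.06]}, {"claw": 0.5, "travel": [-42, -70, 4], "rot": [0, 0, -0.12]}, {"claw": 0.5, "travel": [-63, -106, 6], "rot": [0, 0, -0.18]}, {"claw": 0.5, "travel": [-84, -141, 8], "rot": [0, 0, -0.24]}, {"claw": 0.5, "travel": [-105, -177, 10], "rot": [0, 0, -0.3]}, {"claw": 0.5, "travel": [-126, -212, 12], "rot": [0, 0, -0.36]}, {"claw": 0.5, "travel": [-147, -247, 14], "rot": [0, 0, -0.42]}, {"claw": 0.5, "travel": [-168, -283, 16], "rot": [0, 0, -0.425]}])

```text
time_s: 11.2
position: [463.0, -26.0, 78.2]
ee_rot: [[0.98, 0.199, 0.002], [0.199, -0.98, -0.001], [0.002, 0.001, -1.0]]
ft_force: [1.1, 0.8, 0.4]
grip_width: 0.497
grip_force: 0.0
```

```bash
python3 - <<'E'
from h import *
tip(439,25,-2,101,-7)
E
```

```text
rep target [445.9  26.3]
travel [-6.5, -54.8, 80.2] rot [0.001, -0.002, 0.008] t 11.2
```

>>> apply_moves(targets=[{"claw": 0.5, "travel": [-3, -30, 0], "rot": [0, 0, 0]}, {"claw": 0.5, "travel": [-5, -52, 10], "rot": [0, 0, 0]}, {"claw": 0.5, "travel": [-5, -52, 20], "rot": [0, 0, 0]}, {"claw": 0.5, "travel": [-5, -52, 20], "rot": [0, 0, 0]}, {"claw": 0.5, "travel": [-5, -52, 20], "rot": [0, 0, 0]}])

```text
time_s: 11.62
position: [448.8, 22.5, 57.8]
ee_rot: [[0.98, 0.197, 0.001], [0.197, -0.98, -0.0], [0.001, 0.001, -1.0]]
ft_force: [-1.9, 0.0, 0.5]
grip_width: 0.5
grip_force: 0.0
```

```bash
python3 - <<'E'
from h import *
tip(439,25,-2,101,-7)
E
```

```text
rep target [445.9  26.3]
travel [-2.2, -4.4, 59.8] rot [0.001, -0.001, 0.006] t 11.62
```

>>> apply_moves(targets=[{"claw": 0.5, "travel": [-2, -4, 20], "rot": [0, 0, 0.006]}, {"claw": 0.5, "travel": [-2, -4, 45], "rot": [0, 0, 0.006]}, {"claw": 0.5, "travel": [-2, -4, 58], "rot": [0, 0, 0.006]}, {"claw": 0.5, "travel": [-2, -4, 60], "rot": [0, 0, 0.006]}, {"claw": 0.0, "travel": [-2, -4, 60], "rot": [0, 0, 0.006]}, {"claw": 0.0, "travel": [-2, -4, 60], "rot": [0, 0, 0.006]}, {"claw": 0.0, "travel": [-2, -4, 60], "rot": [0, 0, 0.006]}, {"claw": 0.0, "travel": [-2, -4, 60], "rot": [0, 0, 0.006]}])

```text
time_s: 12.28
position: [446.4, 25.8, -2.0]
ee_rot: [[0.982, 0.191, 0.003], [0.191, -0.982, -0.001], [0.002, 0.001, -1.0]]
ft_force: [0.6, -0.7, 3.9]
grip_width: 0.21
grip_force: 39.4
```

>>> apply_moves(targets=[{"claw": 0, "travel": [0, 0, 0], "rot": [0, 0, 0]}, {"claw": 0, "travel": [0, 0, 0], "rot": [0, 0, 0]}])

```text
time_s: 12.45
position: [446.5, 25.9, -2.0]
ee_rot: [[0.982, 0.191, 0.003], [0.191, -0.982, -0.001], [0.002, 0.001, -1.0]]
ft_force: [-0.6, -0.6, 7.6]
grip_width: 0.21
grip_force: 39.8
```

>>> apply_moves(targets=[{"claw": 0, "travel": [0, 0, -20], "rot": [0, 0, 0]}, {"claw": 0, "travel": [0, 0, -50], "rot": [0, 0, 0]}, {"claw": 0, "travel": [0, 0, -80], "rot": [0, 0, 0]}, {"claw": 0, "travel": [0, 0, -80], "rot": [0, 0, 0]}])

```text
time_s: 12.78
position: [448.0, 25.8, 81.6]
ee_rot: [[0.982, 0.191, 0.009], [0.191, -0.982, -0.002], [0.008, 0.003, -1.0]]
ft_force: [1.0, -0.8, -1.3]
grip_width: 0.211
grip_force: 39.2
```

```bash
python3 - <<'E'
from h import *
tip(533.2,-272.4,78,-103,-7)
E
```

```text
rep target [ 540. -274.]
travel [33.1, 311.9, 5.0] rot [0.002, -0.009, 0.419] t 12.78
```

>>> apply_moves(targets=[{"claw": 0, "travel": [4, 38, 0], "rot": [0, 0, 0.055]}, {"claw": 0, "travel": [8, 76, 0], "rot": [0, 0, 0.11]}, {"claw": 0, "travel": [12, 114, 0], "rot": [0, 0, 0.165]}, {"claw": 0, "travel": [16, 152, 0], "rot": [0, 0, 0.22]}, {"claw": 0, "travel": [20, 190, 0], "rot": [0, 0, 0.275]}, {"claw": 0, "travel": [24, 228, 0], "rot": [0, 0, 0.33]}, {"claw": 0, "travel": [28, 266, 0], "rot": [0, 0, 0.385]}, {"claw": 0, "travel": [32, 300, 0], "rot": [0, 0, 0.419]}])

```text
time_s: 13.45
position: [534.2, -264.5, 76.5]
ee_rot: [[0.973, -0.229, -0.0], [-0.229, -0.973, 0.0], [-0.0, -0.0, -1.0]]
ft_force: [0.6, -0.9, -1.4]
grip_width: 0.209
grip_force: 39.3
```

>>> apply_moves(targets=[{"claw": 0, "travel": [1, 11, 0], "rot": [0, 0, 0]}, {"claw": 0, "travel": [1, 11, 20], "rot": [0, 0, 0]}, {"claw": 0, "travel": [1, 11, 40], "rot": [0, 0, 0]}, {"claw": 0, "travel": [1, 11, 50], "rot": [0, 0, 0]}, {"claw": 0, "travel": [1, 11, 50], "rot": [0, 0, 0]}])

```text
time_s: 13.87
position: [531.3, -271.9, 24.5]
ee_rot: [[0.974, -0.225, -0.004], [-0.225, -0.974, 0.003], [-0.005, -0.002, -1.0]]
ft_force: [-0.8, 0.1, -1.1]
grip_width: 0.213
grip_force: 39.3
```

```bash
python3 - <<'E'
from h import *
tip(533.2,-272.4,3.5,-103,-7)
shot('wrist','w6')
E
```

```text
rep target [ 540. -274.]
travel [9.1, 0.1, 21.0] rot [-0.002, 0.005, 0.0] t 13.87
```

View pics/w6.png

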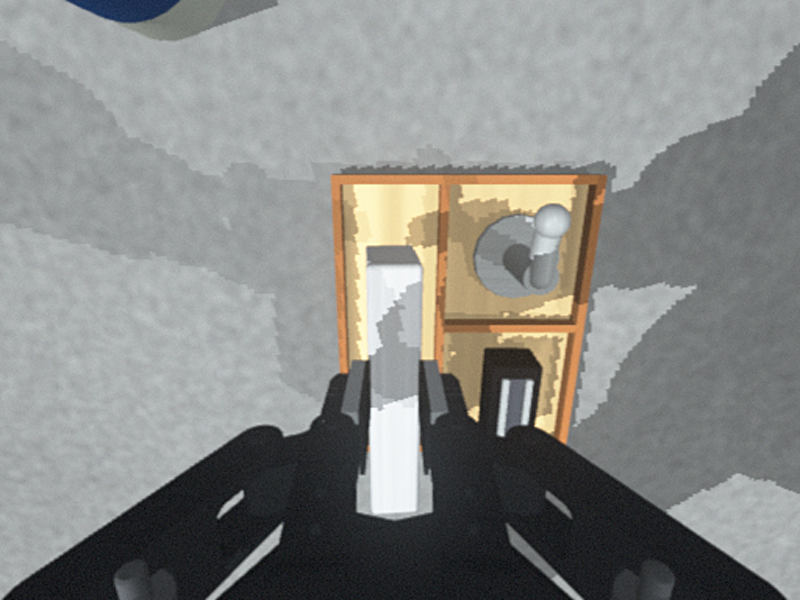

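Hook (515,255) and catch (512,390) stand in their bays. The short handle is over the long bay, aligned, and needs about 9 mm further along tool x.

>>> apply_moves(targets=[{"claw": 0, "travel": [9, 0, 5], "rot": [0, 0, 0]}, {"claw": 0, "travel": [9, 0, 14], "rot": [0, 0, 0]}, {"claw": 0, "travel": [9, 0, 21], "rot": [0, 0, 0]}, {"claw": 0, "travel": [9, 0, 21], "rot": [0, 0, 0]}, {"claw": 0, "travel": [9, 0, 21], "rot": [0, 0, 0]}])

```text
time_s: 14.33
position: [541.2, -274.9, 5.5]
ee_rot: [[0.974, -0.225, -0.001], [-0.225, -0.974, 0.001], [-0.001, -0.0, -1.0]]
ft_force: [0.6, 0.4, -1.3]
grip_width: 0.208
grip_force: 39.3
```

>>> apply_moves(targets=[{"claw": 0.35, "travel": [0, 0, 0], "rot": [0, 0, 0]}, {"claw": 0.35, "travel": [0, 0, 0], "rot": [0, 0, 0]}, {"claw": 0.35, "travel": [0, 0, -5], "rot": [0, 0, 0]}, {"claw": 0.35, "travel": [0, 0, -30], "rot": [0, 0, 0]}, {"claw": 0.5, "travel": [0, 0, -60], "rot": [0, 0, 0]}, {"claw": 0.5, "travel": [0, 0, -80], "rot": [0, 0, 0]}])

```text
time_s: 14.83
position: [541.9, -275.6, 89.0]
ee_rot: [[0.974, -0.225, 0.002], [-0.225, -0.974, -0.002], [0.003, 0.001, -1.0]]
ft_force: [0.2, -0.4, 0.7]
grip_width: 0.502
grip_force: 0.0
```

```bash
python3 - <<'E'
from h import *
s=readout.read_state();print(s['qpos'].round(2))
for y in(48,-42,-132): tip(556,51,85,y,-7)
E
```

```text
[-0.66  0.57  1.3  -0.    1.27  1.13]
rep target [561.2  46.3]
travel [-53.7, -318.0, 3.5] rot [0.001, -0.003, 0.506] t 14.83
rep target [560.7  56.2]
travel [-56.5, -327.5, 3.4] rot [0.003, -0.002, -1.065] t 14.83
rep target [561.2  46.3]
travel [-53.7, -318.0, 3.5] rot [0.001, -0.003, 0.506] t 14.83
```

>>> apply_moves(targets=[{"claw": 0.5, "travel": [-7, -38, 0], "rot": [0, 0, 0.06]}, {"claw": 0.5, "travel": [-13, -76, 0], "rot": [0, 0, 0.12]}, {"claw": 0.5, "travel": [-19, -114, 0], "rot": [0, 0, 0.18]}, {"claw": 0.5, "travel": [-26, -152, 0], "rot": [0, 0, 0.25]}, {"claw": 0.5, "travel": [-32, -190, 0], "rot": [0, 0, 0.32]}, {"claw": 0.5, "travel": [-39, -228, 0], "rot": [0, 0, 0.4]}, {"claw": 0.5, "travel": [-45, -266, 0], "rot": [0, 0, 0.47]}, {"claw": 0.5, "travel": [-51, -304, 0], "rot": [0, 0, 0.506]}])

```text
time_s: 15.5
position: [560.2, 34.3, 86.9]
ee_rot: [[0.741, -0.672, 0.001], [-0.672, -0.741, -0.0], [0.001, -0.001, -1.0]]
ft_force: [-0.2, -0.4, 0.5]
grip_width: 0.506
grip_force: 0.0
```

>>> apply_moves(targets=[{"claw": 0.5, "travel": [8, -12, 10], "rot": [0, 0, 0]}, {"claw": 0.5, "travel": [8, -12, 20], "rot": [0, 0, 0]}, {"claw": 0.5, "travel": [8, -12, 20], "rot": [0, 0, 0]}, {"claw": 0.5, "travel": [8, -12, 20], "rot": [0, 0, 0]}])

```text
time_s: 15.83
position: [573.5, 35.2, 65.6]
ee_rot: [[0.743, -0.67, -0.002], [-0.67, -0.743, 0.0], [-0.001, 0.001, -1.0]]
ft_force: [0.1, 0.1, 0.1]
grip_width: 0.501
grip_force: 0.0
```

```bash
python3 - <<'E'
from h import *
shot('wrist','w7'); tip(556,51,1,-132,-7)
i=json.load(open('pics/w7.json'))
# steel cylinder top check: colour segmentation around predicted pixel
def inv(p):
    q=np.array(i['attitude']).T@(np.array(p)-np.array(i['eye'])); return np.array([i['fx']*q[0]/-q[2]+i['cx'],i['cy']-i['fy']*q[1]/-q[2]])
print(inv([556,51,36]))
im=cv2.imread('pics/w7.png'); hsv=cv2.cvtColor(im,cv2.COLOR_BGR2HSV)
u,v=(inv([556,51,36])*1.5625).astype(int); g=cv2.cvtColor(im,cv2.COLOR_BGR2GRAY)[v-90:v+60,u-90:u+90]
print(hsv[v-8,u],hsv[v+25,u+20]); 
c=cv2.HoughCircles(cv2.medianBlur(g,3),cv2.HOUGH_GRADIENT,1,30,param1=80,param2=18,minRadius=18,maxRadius=40)
if c is not None:
    for a in c[0][:3]: print(a,px(i,(a[0]+u-90,a[1]+v-90),36)[:2])
E
```

```text
rep target [561.2  46.3]
travel [-16.9, -0.0, 65.1] rot [0.0, 0.0, -0.001] t 15.88
[250.32218826 230.41557068]
[107  19  94] [ 90   9 178]
[92.5 66.5 37.2] [565.70431947  40.71468231]
```

>>> apply_moves(targets=[{"claw": 0.5, "travel": [-17, 0, 5], "rot": [0, 0, 0]}, {"claw": 0.5, "travel": [-17, 0, 10], "rot": [0, 0, 0]}, {"claw": 0.5, "travel": [-17, 0, 10], "rot": [0, 0, 0]}, {"claw": 0.5, "travel": [-17, 0, 10], "rot": [0, 0, 0]}])

```text
time_s: 16.22
position: [561.9, 46.6, 56.2]
ee_rot: [[0.743, -0.67, 0.0], [-0.67, -0.743, -0.0], [0.0, -0.0, -1.0]]
ft_force: [-1.2, 0.4, -0.5]
grip_width: 0.5
grip_force: 0.0
```

```bash
python3 - <<'E'
from h import *
shot('wrist','w8'); tip(556,51,1,-132,-7)
i=json.load(open('pics/w8.json'))
def inv(p):
    q=np.array(i['attitude']).T@(np.array(p)-np.array(i['eye'])); return (np.array([i['fx']*q[0]/-q[2]+i['cx'],i['cy']-i['fy']*q[1]/-q[2]])*1.5625).astype(int)
im=cv2.imread('pics/w8.png'); 
u,v=inv([556,51,36]); g=cv2.cvtColor(im,cv2.COLOR_BGR2GRAY)[v-60:v+60,u-60:u+60]; print(u,v)
c=cv2.HoughCircles(g,cv2.HOUGH_GRADIENT,1,15,param1=80,param2=12,minRadius=16,maxRadius=27)
if c is not None:
    for a in c[0][:4]: print(a,px(i,(a[0]+u-60,a[1]+v-60),36)[:2])
E
```

```text
rep target [561.2  46.3]
travel [-0.5, 0.8, 55.3] rot [-0.0, -0.001, -0.001] t 16.27
392 339
[62.5 44.5 18.1] [562.11667667  44.18272656]
[60.5 60.5 17.4] [556.26842897  50.82505723]
[72.5 28.5 20.7] [565.14676587  34.74424222]
```

>>> apply_moves(targets=[{"claw": 0.5, "travel": [-0.5, 0.5, 25], "rot": [0, 0, 0]}, {"claw": 0.5, "travel": [-0.5, 0.5, 45], "rot": [0, 0, 0]}, {"claw": 0.5, "travel": [-0.5, 0.5, 55], "rot": [0, 0, 0]}, {"claw": 0.5, "travel": [-0.5, 0.5, 55], "rot": [0, 0, 0]}, {"claw": 0.0, "travel": [-0.5, 0.5, 55], "rot": [0, 0, 0]}, {"claw": 0.0, "travel": [-0.5, 0.5, 55], "rot": [0, 0, 0]}, {"claw": 0.0, "travel": [-0.5, 0.5, 55], "rot": [0, 0, 0]}, {"claw": 0.0, "travel": [-0.5, 0.5, 55], "rot": [0, 0, 0]}])

```text
time_s: 16.93
position: [561.4, 47.3, 1.9]
ee_rot: [[0.743, -0.669, 0.002], [-0.669, -0.743, -0.0], [0.001, -0.001, -1.0]]
ft_force: [0.0, 0.6, -0.7]
grip_width: 0.001
grip_force: 0.0
```

>>> apply_moves(targets=[{"claw": 0, "travel": [0, 0, 0], "rot": [0, 0, 0]}, {"claw": 0, "travel": [0, 0, 0], "rot": [0, 0, 0]}])

```text
time_s: 17.1
position: [561.0, 47.4, 1.3]
ee_rot: [[0.743, -0.669, 0.001], [-0.669, -0.743, -0.0], [0.001, -0.0, -1.0]]
ft_force: [-0.4, -0.4, -0.8]
grip_width: 0.002
grip_force: 0.0
```

>>> apply_moves(targets=[{"claw": 0, "travel": [0, 0, -20], "rot": [0, 0, 0]}, {"claw": 0, "travel": [0, 0, -50], "rot": [0, 0, 0]}, {"claw": 0, "travel": [0, 0, -80], "rot": [0, 0, 0]}, {"claw": 0, "travel": [0, 0, -80], "rot": [0, 0, 0]}])

```text
time_s: 17.43
position: [563.6, 47.2, 86.5]
ee_rot: [[0.743, -0.669, 0.01], [-0.669, -0.743, -0.001], [0.008, -0.006, -1.0]]
ft_force: [0.7, -0.8, 0.2]
grip_width: -0.002
grip_force: 0.0
```

```bash
python3 - <<'E'
from h import *
c=np.array([500,308.5]);a=np.radians(-9.3);ax=np.array([np.cos(a),np.sin(a)]);ay=np.array([-ax[1],ax[0]])
for b in[(68,-24),(0,34)]: print(b,c+ax*b[0]+ay*b[1])
p=c+ax*68-24*ay
tip(*p,83,-99.3,-7)
E
```

```text
(68, -24) [563.22769701 273.82640297]
(0, 34) [505.49452992 342.05309436]
rep target [570.1 272.7]
travel [-146.0, -172.0, 3.3] rot [-0.003, -0.009, -0.571] t 17.43
```

The grip closed at zero width. Together with the catch and handle grips, that puts the tips about 35 mm above the reported TCP. I'll retry lower, checking force in steps.

>>> apply_moves(targets=[{"claw": 0.5, "travel": [0, 0, 0], "rot": [0, 0, 0]}, {"claw": 0.5, "travel": [0, 0, 10], "rot": [0, 0, 0]}, {"claw": 0.5, "travel": [0, 0, 30], "rot": [0, 0, 0]}, {"claw": 0.5, "travel": [0, 0, 60], "rot": [0, 0, 0]}, {"claw": 0.5, "travel": [0, 0, 85], "rot": [0, 0, 0]}, {"claw": 0.5, "travel": [0, 0, 90], "rot": [0, 0, 0]}, {"claw": 0.5, "travel": [0, 0, 90], "rot": [0, 0, 0]}])

```text
time_s: 18.02
position: [559.0, 47.6, -11.7]
ee_rot: [[0.743, -0.669, -0.006], [-0.669, -0.743, 0.001], [-0.005, 0.003, -1.0]]
ft_force: [1.2, -0.6, 0.6]
grip_width: 0.502
grip_force: 0.0
```

>>> apply_moves(targets=[{"claw": 0.5, "travel": [0, 0, 3], "rot": [0, 0, 0]}, {"claw": 0.5, "travel": [0, 0, 6], "rot": [0, 0, 0]}, {"claw": 0.5, "travel": [0, 0, 6], "rot": [0, 0, 0]}])

```text
time_s: 18.27
position: [561.1, 47.4, -14.6]
ee_rot: [[0.743, -0.669, 0.001], [-0.669, -0.743, -0.0], [0.001, -0.001, -1.0]]
ft_force: [-0.2, -0.6, 0.2]
grip_width: 0.499
grip_force: 0.0
```

>>> apply_moves(targets=[{"claw": 0, "travel": [0, 0, 0], "rot": [0, 0, 0]}, {"claw": 0, "travel": [0, 0, 0], "rot": [0, 0, 0]}, {"claw": 0, "travel": [0, 0, 0], "rot": [0, 0, 0]}, {"claw": 0, "travel": [0, 0, 0], "rot": [0, 0, 0]}, {"claw": 0, "travel": [0, 0, 0], "rot": [0, 0, 0]}, {"claw": 0, "travel": [0, 0, 0], "rot": [0, 0, 0]}])

```text
time_s: 18.77
position: [561.2, 47.4, -14.3]
ee_rot: [[0.743, -0.669, 0.001], [-0.669, -0.743, -0.0], [0.001, -0.001, -1.0]]
ft_force: [-0.7, 0.8, 5.6]
grip_width: 0.211
grip_force: 39.1
```

Gripped at width 0.21 with 39 N. Lift it and carry it to the long tray.

>>> apply_moves(targets=[{"claw": 0, "travel": [0, 0, -20], "rot": [0, 0, 0]}, {"claw": 0, "travel": [0, 0, -55], "rot": [0, 0, 0]}, {"claw": 0, "travel": [0, 0, -85], "rot": [0, 0, 0]}, {"claw": 0, "travel": [0, 0, -85], "rot": [0, 0, 0]}, {"claw": 0, "travel": [0, 0, -85], "rot": [0, 0, 0]}])

```text
time_s: 19.18
position: [561.4, 47.3, 71.1]
ee_rot: [[0.743, -0.669, 0.003], [-0.669, -0.743, -0.0], [0.002, -0.002, -1.0]]
ft_force: [-0.4, 0.4, -1.5]
grip_width: 0.211
grip_force: 39.3
```

```bash
python3 - <<'E'
from h import *
c=np.array([499,305.5]);a=np.radians(-9.5);ax=np.array([np.cos(a),np.sin(a)]);ay=np.array([-ax[1],ax[0]])
p=c+ax*68-24*ay; print(p,c+34*ay)
tip(*p,70,-99.5,-7)
E
```

```text
[562.10627836 270.60590836] [504.6116186  339.03371045]
rep target [569.  269.5]
travel [-143.0, -170.1, 1.0] rot [-0.001, -0.003, -0.567] t 19.18
```

>>> apply_moves(targets=[{"claw": 0, "travel": [-24, -28, 0], "rot": [0, 0, -0.09]}, {"claw": 0, "travel": [-48, -57, 0], "rot": [0, 0, -0.18]}, {"claw": 0, "travel": [-72, -86, 0], "rot": [0, 0, -0.27]}, {"claw": 0, "travel": [-96, -114, 0], "rot": [0, 0, -0.36]}, {"claw": 0, "travel": [-120, -143, 0], "rot": [0, 0, -0.45]}, {"claw": 0, "travel": [-143, -170, 0], "rot": [0, 0, -0.54]}, {"claw": 0, "travel": [-143, -170, 0], "rot": [0, 0, -0.567]}, {"claw": 0, "travel": [-143, -170, 0], "rot": [0, 0, -0.567]}])

```text
time_s: 19.85
position: [567.0, 271.0, 67.7]
ee_rot: [[0.987, -0.162, -0.003], [-0.162, -0.987, -0.001], [-0.003, 0.001, -1.0]]
ft_force: [-0.0, -0.9, -1.4]
grip_width: 0.212
grip_force: 39.5
```

>>> apply_moves(targets=[{"claw": 0, "travel": [0, 0, 20], "rot": [0, 0, 0]}, {"claw": 0, "travel": [0, 0, 30], "rot": [0, 0, 0]}, {"claw": 0, "travel": [0, 0, 30], "rot": [0, 0, 0]}, {"claw": 0, "travel": [0, 0, 30], "rot": [0, 0, 0]}])

```text
time_s: 20.18
position: [567.9, 268.5, 39.0]
ee_rot: [[0.986, -0.167, -0.002], [-0.167, -0.986, -0.001], [-0.002, 0.001, -1.0]]
ft_force: [0.3, 0.1, -1.7]
grip_width: 0.21
grip_force: 39.5
```

```bash
python3 - <<'E'
from h import *
shot('wrist','w9'); tip(562.1,270.6,-9,-99.5,-7)
E
```

```text
rep target [569.  269.4]
travel [0.4, -0.8, 48.9] rot [0.0, 0.001, -0.002] t 20.23
```

View pics/w9.png

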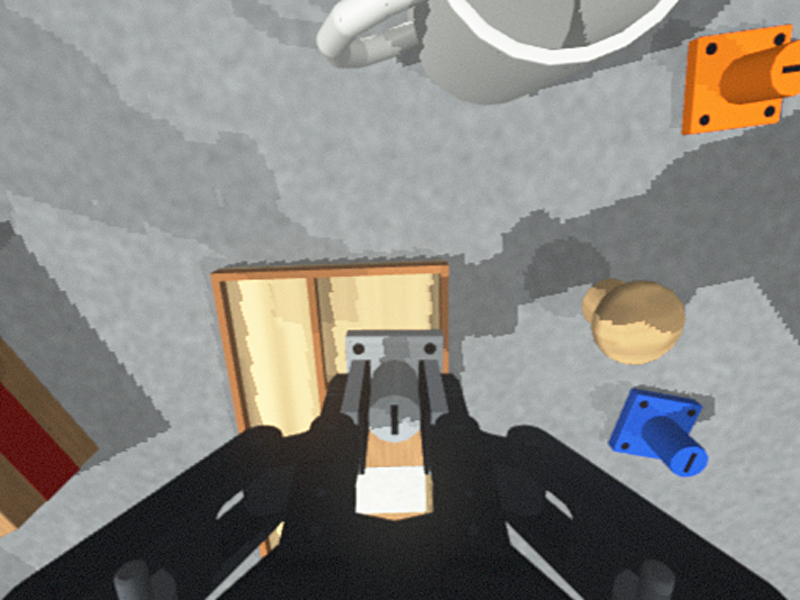

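The steel lock is held level above the longer tray. The tray's +x corners are at (212,272) and (449,264), the divider is at (316,270), and the knob and both look-alikes are undisturbed.

```bash
python3 - <<'E'
from h import *
i=json.load(open('pics/w9.json'))
A,B=[px(i,p,12)[:2] for p in [(212,270),(449,264)]]
ay=(A-B)/np.linalg.norm(A-B);ax=np.array([ay[1],-ay[0]]);c=(A+B)/2-104*ax
print(A,B,np.linalg.norm(A-B),c,np.degrees(np.arctan2(ax[1],ax[0])))
for b in[(68,-24),(0,34)]: print(b,c+ax*b[0]+ay*b[1])
p=c+ax*68-24*ay; tip(*p,-9,-99.5,-7)
E
```

```text
[609.63957995 352.56504438] [592.90550277 235.16833102] 118.58337846713937 [498.31327044 308.54280883] -8.112461289442646
(68, -24) [562.24599655 275.18705173]
(0, 34) [503.11123311 342.20257048]
rep target [569.1 274. ]
travel [-0.2, -5.4, 48.9] rot [0.0, 0.001, -0.002] t 20.23
```

>>> apply_moves(targets=[{"claw": 0, "travel": [0, -4.5, 15], "rot": [0, 0, 0]}, {"claw": 0, "travel": [0, -4.5, 30], "rot": [0, 0, 0]}, {"claw": 0, "travel": [0, -4.5, 43], "rot": [0, 0, 0]}, {"claw": 0, "travel": [0, -4.5, 48.5], "rot": [0, 0, 0]}, {"claw": 0, "travel": [0, -4.5, 48.5], "rot": [0, 0, 0]}, {"claw": 0, "travel": [0, -4.5, 48.5], "rot": [0, 0, 0]}])

```text
time_s: 20.73
position: [569.6, 273.8, -7.8]
ee_rot: [[0.986, -0.166, 0.001], [-0.166, -0.986, 0.0], [0.001, -0.0, -1.0]]
ft_force: [0.1, -0.0, -0.9]
grip_width: 0.214
grip_force: 39.5
```

>>> apply_moves(targets=[{"claw": 0.35, "travel": [0, 0, 0], "rot": [0, 0, 0]}, {"claw": 0.35, "travel": [0, 0, 0], "rot": [0, 0, 0]}, {"claw": 0.35, "travel": [0, 0, -3], "rot": [0, 0, 0]}, {"claw": 0.35, "travel": [0, 0, -30], "rot": [0, 0, 0]}, {"claw": 0.5, "travel": [0, 0, -65], "rot": [0, 0, 0]}, {"claw": 0.5, "travel": [0, 0, -100], "rot": [0, 0, 0]}, {"claw": 0.5, "travel": [0, 0, -100], "rot": [0, 0, 0]}])

```text
time_s: 21.32
position: [572.3, 274.9, 99.5]
ee_rot: [[0.986, -0.165, 0.013], [-0.165, -0.986, 0.003], [0.012, -0.005, -1.0]]
ft_force: [0.7, -0.3, 1.1]
grip_width: 0.502
grip_force: 0.0
```

```bash
python3 - <<'E'
from h import *
tip(685,-2.5,90,-94.6,-7)
E
```

```text
rep target [692.   -3.1]
travel [163.8, 254.4, 10.0] rot [-0.005, -0.012, -0.086] t 21.32
```

>>> apply_moves(targets=[{"claw": 0.5, "travel": [7, 40, 0], "rot": [0, 0, -0.03]}, {"claw": 0.5, "travel": [15, 81, 0], "rot": [0, 0, -0.06]}, {"claw": 0.5, "travel": [23, 122, 0], "rot": [0, 0, -0.086]}, {"claw": 0.5, "travel": [32, 162, 0], "rot": [0, 0, -0.086]}, {"claw": 0.5, "travel": [65, 185, 0], "rot": [0, 0, -0.086]}, {"claw": 0.5, "travel": [98, 208, 0], "rot": [0, 0, -0.086]}, {"claw": 0.5, "travel": [131, 231, 5], "rot": [0, 0, -0.086]}, {"claw": 0.5, "travel": [163, 254, 10], "rot": [0, 0, -0.086]}])

```text
time_s: 21.98
position: [689.3, -5.4, 82.4]
ee_rot: [[0.997, -0.08, 0.002], [-0.08, -0.997, -0.0], [0.002, 0.0, -1.0]]
ft_force: [-0.3, -0.7, -0.4]
grip_width: 0.5
grip_force: 0.0
```

>>> apply_moves(targets=[{"claw": 0.5, "travel": [0, 0, 15], "rot": [0, 0, 0]}, {"claw": 0.5, "travel": [0, 0, 30], "rot": [0, 0, 0]}, {"claw": 0.5, "travel": [0, 0, 30], "rot": [0, 0, 0]}, {"claw": 0.5, "travel": [0, 0, 30], "rot": [0, 0, 0]}])

```text
time_s: 22.32
position: [687.5, -3.5, 51.4]
ee_rot: [[0.997, -0.08, -0.001], [-0.08, -0.997, 0.0], [-0.001, -0.0, -1.0]]
ft_force: [0.3, 0.5, 0.2]
grip_width: 0.498
grip_force: 0.0
```

```bash
python3 - <<'E'
from h import *
i=shot('wrist','w10'); tip(685,-2.5,-10,-94.6,-7)
im=cv2.imread('pics/w10.png');h=cv2.cvtColor(im,cv2.COLOR_BGR2HSV)
m=((h[...,1]<25)&(h[...,2]>195)).astype(np.uint8)
n,l,st,c=cv2.connectedComponentsWithStats(m)
for k in np.argsort(-st[1:,4])[:3]+1: 
    pts=cv2.findNonZero((l==k).astype(np.uint8)); r=cv2.minAreaRect(pts); print(st[k],[px(i,p,36)[:2].round(0).tolist() for p in cv2.boxPoints(r)])
E
```

```text
rep target [692.   -3.1]
travel [3.8, -0.7, 62.4] rot [0.0, -0.001, 0.0] t 22.37
[  364   151    45   323 12708] [[771.0, 2.0], [770.0, -17.0], [600.0, -6.0], [602.0, 19.0]]
[   0    0  231   22 2685] [[838.0, 138.0], [831.0, 48.0], [824.0, 50.0], [831.0, 141.0]]
[108   0 326  32 925] [[825.0, 99.0], [825.0, -31.0], [824.0, -31.0], [824.0, 99.0]]
```

>>> apply_moves(targets=[{"claw": 0.5, "travel": [4, -1.5, 20], "rot": [0, 0, 0]}, {"claw": 0.5, "travel": [4, -1.5, 45], "rot": [0, 0, 0]}, {"claw": 0.5, "travel": [4, -1.5, 62], "rot": [0, 0, 0]}, {"claw": 0.5, "travel": [4, -1.5, 66], "rot": [0, 0, 0]}, {"claw": 0.5, "travel": [4, -1.5, 66], "rot": [0, 0, 0]}])

```text
time_s: 22.78
position: [691.8, -2.1, -14.3]
ee_rot: [[0.997, -0.08, -0.0], [-0.08, -0.997, 0.0], [-0.0, -0.0, -1.0]]
ft_force: [-0.2, -0.1, 0.6]
grip_width: 0.5
grip_force: 0.0
```

>>> apply_moves(targets=[{"claw": 0, "travel": [0, 0, 0], "rot": [0, 0, 0]}, {"claw": 0, "travel": [0, 0, 0], "rot": [0, 0, 0]}, {"claw": 0, "travel": [0, 0, 0], "rot": [0, 0, 0]}, {"claw": 0, "travel": [0, 0, 0], "rot": [0, 0, 0]}, {"claw": 0, "travel": [0, 0, 0], "rot": [0, 0, 0]}, {"claw": 0, "travel": [0, 0, 0], "rot": [0, 0, 0]}], squeeze=60)

```text
time_s: 23.28
position: [693.1, -2.4, -12.3]
ee_rot: [[0.997, -0.08, 0.004], [-0.08, -0.997, -0.001], [0.004, 0.0, -1.0]]
ft_force: [-1.1, 0.2, 7.1]
grip_width: 0.212
grip_force: 59.0
```

>>> apply_moves(targets=[{"claw": 0, "travel": [0, 0, -20], "rot": [0, 0, 0]}, {"claw": 0, "travel": [0, 0, -55], "rot": [0, 0, 0]}, {"claw": 0, "travel": [0, 0, -90], "rot": [0, 0, 0]}, {"claw": 0, "travel": [0, 0, -110], "rot": [0, 0, 0]}, {"claw": 0, "travel": [0, 0, -110], "rot": [0, 0, 0]}, {"claw": 0, "travel": [0, 0, -110], "rot": [0, 0, 0]}])

```text
time_s: 23.78
position: [692.3, -2.5, 96.8]
ee_rot: [[0.997, -0.08, 0.003], [-0.08, -0.997, -0.0], [0.003, 0.0, -1.0]]
ft_force: [0.7, 1.2, -1.5]
grip_width: 0.214
grip_force: 59.2
```

```bash
python3 - <<'E'
from h import *
tip(503.6,341.3,95,-99,-7)
E
```

```text
rep target [510.5 340.2]
travel [-208.6, -327.0, 1.2] rot [0.0, -0.003, 0.077] t 23.78
```

>>> apply_moves(targets=[{"claw": 0, "travel": [-34, -8, 0], "rot": [0, 0, 0]}, {"claw": 0, "travel": [-68, -16, 0], "rot": [0, 0, 0]}, {"claw": 0, "travel": [-102, -26, 0], "rot": [0, 0, 0]}, {"claw": 0, "travel": [-135, -38, 0], "rot": [0, 0, 0.02]}, {"claw": 0, "travel": [-166, -50, 0], "rot": [0, 0, 0.04]}, {"claw": 0, "travel": [-172, -88, 0], "rot": [0, 0, 0.06]}, {"claw": 0, "travel": [-178, -126, 0], "rot": [0, 0, 0.077]}, {"claw": 0, "travel": [-184, -164, 0], "rot": [0, 0, 0.077]}])

```text
time_s: 24.45
position: [520.1, 176.9, 94.3]
ee_rot: [[0.987, -0.159, -0.003], [-0.159, -0.987, -0.0], [-0.003, 0.001, -1.0]]
ft_force: [1.0, -0.8, -1.6]
grip_width: 0.212
grip_force: 59.2
```

>>> apply_moves(targets=[{"claw": 0, "travel": [-3, -38, 0], "rot": [0, 0, 0]}, {"claw": 0, "travel": [-6, -76, 0], "rot": [0, 0, 0]}, {"claw": 0, "travel": [-9, -114, 0], "rot": [0, 0, 0]}, {"claw": 0, "travel": [-12, -150, 0], "rot": [0, 0, 0]}, {"claw": 0, "travel": [-12, -160, 20], "rot": [0, 0, 0]}, {"claw": 0, "travel": [-12, -160, 40], "rot": [0, 0, 0]}, {"claw": 0, "travel": [-12, -160, 50], "rot": [0, 0, 0]}, {"claw": 0, "travel": [-12, -160, 50], "rot": [0, 0, 0]}])

```text
time_s: 25.12
position: [532.8, 334.8, 41.7]
ee_rot: [[0.988, -0.157, -0.007], [-0.157, -0.988, -0.003], [-0.006, 0.004, -1.0]]
ft_force: [-0.4, -0.3, -1.3]
grip_width: 0.214
grip_force: 59.2
```

```bash
python3 - <<'E'
from h import *
tip(503.6,341.3,-8.5,-99,-7)
E
```

```text
rep target [510.5 340.2]
travel [-22.6, -2.1, 50.4] rot [0.004, 0.006, -0.0] t 25.12
```

>>> apply_moves(targets=[{"claw": 0, "travel": [-22, -2, 0], "rot": [0, 0, 0]}, {"claw": 0, "travel": [-22, -2, 10], "rot": [0, 0, 0]}, {"claw": 0, "travel": [-22, -2, 20], "rot": [0, 0, 0]}, {"claw": 0, "travel": [-22, -2, 20], "rot": [0, 0, 0]}, {"claw": 0, "travel": [-22, -2, 20], "rot": [0, 0, 0]}, {"claw": 0, "travel": [-22, -2, 20], "rot": [0, 0, 0]}])

```text
time_s: 25.62
position: [514.2, 340.8, 25.7]
ee_rot: [[0.988, -0.157, 0.001], [-0.157, -0.988, 0.0], [0.0, -0.0, -1.0]]
ft_force: [-0.7, -0.2, -0.5]
grip_width: 0.217
grip_force: 59.2
```

```bash
python3 - <<'E'
from h import *
tip(503.6,341.3,-8.5,-99,-7)
# tray from the wrist picture: rim colour, bench-level outline
i=shot('wrist','w11'); im=cv2.imread('pics/w11.png');h=cv2.cvtColor(im,cv2.COLOR_BGR2HSV)
print(h[300:420:10,300].tolist())
m=((h[...,0]<18)&(h[...,0]>5)&(h[...,1]>130)&(h[...,2]>90)).astype(np.uint8)
m[:, :]=cv2.morphologyEx(m,cv2.MORPH_OPEN,np.ones((3,3)))
n,l,st,c=cv2.connectedComponentsWithStats(m)
for k in np.argsort(-st[1:,4])[:4]+1:
    ys,xs=np.where(l==k); 
    e=[(xs[f],ys[f]) for f in(np.argmin(xs+ys),np.argmin(ys-xs),np.argmax(xs+ys),np.argmax(ys-xs))]
    print(st[k].tolist(),[(tuple(map(int,p)),px(i,p,12)[:2].round(0).tolist()) for p in e])
E
```

```text
rep target [510.5 340.2]
travel [-3.5, 1.2, 34.2] rot [-0.0, -0.0, -0.001] t 25.62
[[90, 6, 158], [120, 3, 162], [102, 8, 150], [83, 13, 155], [113, 6, 166], [99, 16, 157], [78, 8, 159], [98, 6, 162], [85, 10, 155], [83, 13, 160], [90, 8, 154], [103, 12, 155]]
[327, 125, 281, 321, 9733] [((327, 134), [607.0, 354.0]), ((606, 125), [592.0, 237.0]), ((568, 445), [433.0, 257.0]), ((344, 372), [495.0, 368.0])]
[551, 496, 11, 13, 85] [((552, 496), [400.0, 267.0]), ((559, 499), [397.0, 263.0]), ((560, 508), [391.0, 263.0]), ((554, 504), [394.0, 266.0])]
[356, 499, 4, 14, 54] [((356, 499), [415.0, 377.0]), ((358, 499), [415.0, 376.0]), ((359, 512), [406.0, 377.0]), ((356, 511), [407.0, 379.0])]
[356, 488, 3, 4, 12] [((356, 488), [423.0, 376.0]), ((358, 488), [423.0, 375.0]), ((358, 491), [421.0, 375.0]), ((356, 491), [421.0, 376.0])]
```

The tray corners found by colour put its centre at about (499,308.5) and the long bay centre at (503.7,342.2), matching my target. Lower and release.

>>> apply_moves(targets=[{"claw": 0, "travel": [-3.5, 0, 10], "rot": [0, 0, -0.01]}, {"claw": 0, "travel": [-3.5, 0, 20], "rot": [0, 0, -0.01]}, {"claw": 0, "travel": [-3.5, 0, 30], "rot": [0, 0, -0.01]}, {"claw": 0, "travel": [-3.5, 0, 34.5], "rot": [0, 0, -0.01]}, {"claw": 0, "travel": [-3.5, 0, 34.5], "rot": [0, 0, -0.01]}, {"claw": 0, "travel": [-3.5, 0, 34.5], "rot": [0, 0, -0.01]}])

```text
time_s: 26.17
position: [509.9, 341.6, -8.3]
ee_rot: [[0.989, -0.147, -0.0], [-0.147, -0.989, -0.0], [-0.0, 0.0, -1.0]]
ft_force: [-4.5, -1.7, 9.1]
grip_width: 0.213
grip_force: 60.5
```

>>> apply_moves(targets=[{"claw": 0.35, "travel": [0, 0, 0], "rot": [0, 0, 0]}, {"claw": 0.35, "travel": [0, 0, 0], "rot": [0, 0, 0]}, {"claw": 0.35, "travel": [0, 0, -3], "rot": [0, 0, 0]}, {"claw": 0.4, "travel": [0, 0, -30], "rot": [0, 0, 0]}, {"claw": 0.5, "travel": [0, 0, -65], "rot": [0, 0, 0]}, {"claw": 0.5, "travel": [0, 0, -100], "rot": [0, 0, 0]}, {"claw": 0.5, "travel": [0, 0, -130], "rot": [0, 0, 0]}, {"claw": 0.5, "travel": [0, 0, -160], "rot": [0, 0, 0]}])

```text
time_s: 26.83
position: [510.0, 341.6, 152.8]
ee_rot: [[0.989, -0.147, 0.001], [-0.147, -0.989, 0.0], [0.001, -0.0, -1.0]]
ft_force: [0.4, 0.2, -0.4]
grip_width: 0.496
grip_force: 0.0
```

>>> apply_moves(targets=[{"claw": 0.5, "travel": [-20, 40, -20], "rot": [0, 0, 0]}, {"claw": 0.5, "travel": [-30, 80, -20], "rot": [0, 0, 0]}, {"claw": 0.5, "travel": [-40, 120, -20], "rot": [0, 0, 0]}, {"claw": 0.5, "travel": [-50, 160, -20], "rot": [0, 0, 0]}, {"claw": 0.5, "travel": [-60, 200, -20], "rot": [0, 0, 0]}, {"claw": 0.5, "travel": [-60, 240, -20], "rot": [0, 0, 0]}, {"claw": 0.5, "travel": [-60, 240, -20], "rot": [0, 0, 0]}, {"claw": 0.5, "travel": [-60, 240, -20], "rot": [0, 0, 0]}])

```text
time_s: 27.5
position: [415.5, 111.3, 171.3]
ee_rot: [[0.989, -0.151, 0.001], [-0.151, -0.989, -0.0], [0.001, -0.0, -1.0]]
ft_force: [-0.6, 1.0, -0.5]
grip_width: 0.504
grip_force: 0.0
```

```bash
python3 - <<'E'
from h import *
# verify bright handle tops against tray outlines, seen by the scene and side cameras, no viewing
c=readout.read_state();print(c['position'],c['time_s'])
for n in('scene','side'):
    i=shot(n,n+'_end'); im=cv2.imread(f'pics/{n}_end.png');h=cv2.cvtColor(im,cv2.COLOR_BGR2HSV)
    m=((h[...,1]<28)&(h[...,2]>185)).astype(np.uint8)
    k,l,st,ce=cv2.connectedComponentsWithStats(m)
    for j in range(1,k):
        if 100<st[j,4]<6000:
            r=cv2.minAreaRect(cv2.findNonZero((l==j).astype(np.uint8))); p=px(i,r[0],40)
            b=[px(i,q,40)[:2] for q in cv2.boxPoints(r)]; e=[np.linalg.norm(b[0]-b[1]),np.linalg.norm(b[1]-b[2])]
            if 300<p[0]<750 and -450<p[1]<450: print(n,p[:2].round(0),np.round(e),st[j,4])
E
```

```text
[415.47140107 111.3415026  171.34213207] 27.5
scene [508. 343.] [ 21. 171.] 864
scene [479. 265.] [49. 33.] 384
scene [691. 246.] [83. 82.] 305
scene [ 549. -274.] [20. 84.] 1151
side [ 734. -307.] [109.  72.] 643
side [ 548. -272.] [28. 83.] 393
side [723. 157.] [ 88. 103.] 1328
side [704. 239.] [74. 10.] 308
side [461. 310.] [43. 34.] 1238
side [503. 344.] [ 21. 172.] 2661
```

The long handle measures 171 mm at the expected place and height in both views. I'll check the lock and the short tray's parts the same way, comparing projected outlines with non-wood pixels.

```bash
python3 - <<'E'
from h import *
def T(c,yaw,loc):
    a=np.radians(yaw);return np.array([c[0]+np.cos(a)*loc[0]-np.sin(a)*loc[1],c[1]+np.sin(a)*loc[0]+np.cos(a)*loc[1]])
def disc(r,z): return [(r*np.cos(t),r*np.sin(t),z) for t in np.linspace(0,6.28,24)]
box=lambda a,b,z0,z1:[(x,y,z) for x in(-a,a) for y in(-b,b) for z in(z0,z1)]
L=[box(20,20,4,12),disc(10,12)+disc(10,40)];H=[disc(20,4)+disc(20,10),disc(7,10)+disc(7,44),[(x,y,z) for x in(0,29) for y in(-4,4) for z in(44,53)]]
C=[box(23,12,4,28)];S=[box(54,10,32,40)]
lt=((499,308.5),-8.3);st=((526,-304.5),-12.8)
for n,t,loc,parts in[('lock',lt,(68,-24),L),('hook',st,(35,-24),H),('catch',st,(-35,-24),C),('short',st,(0,34),S)]:
  for cam in('scene','side'):
    i=json.load(open(f'pics/{cam}_end.json'));im=cv2.imread(f'pics/{cam}_end.png');h=cv2.cvtColor(im,cv2.COLOR_BGR2HSV)
    A=np.array(i['attitude'])
    def pj(pts):
        w=np.array([[*T(T(t[0],t[1],loc),t[1],p[:2]),p[2]] for p in pts]); q=(w-i['eye'])@A
        return (np.c_[i['fx']*q[:,0]/-q[:,2]+i['cx'],i['cy']-i['fy']*q[:,1]/-q[:,2]]*1.5625).astype(np.int32)
    m=np.zeros(im.shape[:2],np.uint8); b=m.copy()
    for p in parts: cv2.fillConvexPoly(m,cv2.convexHull(pj(p)),1)
    roi=cv2.dilate(m,np.ones((15,15)))
    obj=((h[...,1]<70)|(h[...,2]<45)).astype(np.uint8)&roi
    best=max(((np.sum(np.roll(m,(dy,dx),(0,1))&obj)/np.sum(np.roll(m,(dy,dx),(0,1))|obj)).round(2),dx,dy) for dx in range(-12,13) for dy in range(-12,13))
    print(n,cam,best,m.sum(),obj.sum())
E
```

```text
lock scene (np.float64(0.9), 3, 1) 794 789
lock side (np.float64(0.76), 0, -1) 1691 2076
hook scene (np.float64(0.96), 1, 1) 1189 1141
hook side (np.float64(0.42), 0, 1) 619 1476
catch scene (np.float64(0.63), -5, -8) 1126 1131
catch side (np.float64(0.47), 7, 0) 662 1403
short scene (np.float64(0.77), 7, 6) 1813 2292
short side (np.float64(0.49), 1, 0) 834 1658
```

```bash
python3 - <<'E'
from h import *
i=json.load(open('pics/w6.json'))
A,B=[px(i,p,12)[:2] for p in [(332,176),(607,178)]]; ay=(A-B)/np.linalg.norm(A-B);ax=np.array([ay[1],-ay[0]]);c=(A+B)/2-72*ax
print(c,np.degrees(np.arctan2(ax[1],ax[0])),np.linalg.norm(A-B))
loc=lambda p,z:(lambda d:(round(d@ax,1),round(d@ay,1)))(px(i,p,z)[:2]-c)
print('divider',loc((443,325),12),loc((578,327),12))
print('catch bottom front',loc((485,349),4),loc((538,349),4),'top front',loc((483,378),28),loc((541,378),28))
print('hook flange L,R,T,B',loc((473,256),10),loc((560,256),10),loc((515,215),10),loc((515,298),10))
s=readout.read_state();print('short handle y, from grip centre now placed',(np.array([541.2,-274.9])-c)@ay,(np.array([541.2,-274.9])-c)@ax-7.3)
E
```

```text
[ 524.27402065 -304.60939759] -13.355557607848942 119.29067109958989
divider (np.float64(2.8), np.float64(8.5)) (np.float64(2.2), np.float64(-57.2))
catch bottom front (np.float64(-13.7), np.float64(-14.8)) (np.float64(-13.5), np.float64(-42.2)) top front (np.float64(-17.1), np.float64(-9.3)) (np.float64(-16.9), np.float64(-36.2))
hook flange L,R,T,B (np.float64(36.6), np.float64(-4.2)) (np.float64(36.9), np.float64(-44.6)) (np.float64(55.6), np.float64(-21.9)) (np.float64(16.2), np.float64(-25.8))
short handle y, from grip centre now placed 32.815704738962204 2.305550739886921
```

```bash
python3 - <<'E'
import cv2
im=cv2.cvtColor(cv2.imread('pics/w6.png'),cv2.COLOR_BGR2GRAY)
for r in range(338,440,5): print(r,''.join(' .:-=+*#%@'[min(9,int(v)//26)] for v in im[r,456:580:2]))
E
```

```text
338 +++++++++++++++++++++#%%%*****+***************##*++##*%#=-=+**
343 ++++++++++++++++++++++*++++++++++++**************++#%%%*--=+**
348 ++++++++++++++=::::::::::::::::-----=+******#****+++#%%=--=***
353 ++++++++++++++:.......................-********#**++#@#--=+***
358 +++++++++++++=:.........................+###***+++++#%*--=***+
363 +++++++++++++=...........................:+##***++*%%%=-=+***+
368 +++++++++++++-........:.......:............=****++*%%#=-=+***+
373 +++++++++++++-............:....:..:..:.::.:=#***++*%%+-==+**+=
378 -=++++++++++=:.........:--:::::::::::::..::****++++#%=-=+***+=
383 .:=+++++++++=..........+%%#=---====*%%#-..-***+++%%%*--=+***+=
388 :.:+++++++++=......:..:*%%#--=--=-=#%%+..:+#***++#%%+--+***+==
393 ...-+++++++=-.........-#%%*---==--+#%#=..:*#*++++*%#=--+***+=*
398 ....-++++++=:.........=%%#+--=====*%%#:..=*#*++*%%%#--=***+==+
403 ....:=++++++:........:+%%#=--===-=#%%*...+#***+*#%%=--+***+==+
408 .....-=+#%@%:........:*%%*--==---=#%%=..:*#*++++#%%=-=+***+=**
413 ......+%%%%*.........-#%%+--=-=--+%%#:..=#**++*+#%*--=***+==**
418 ....:...-#@+.........+#%%+---==-=*%%*..:#@@@%%%%%%+-=+***+==*#
423 ....................:*%%#=--=====#%#-..=%@@@%%%%%#=-=****==++*
428 .:..................-*%%*--:............:=*%@%%%%*--=***+=====
433 ....................=#%%+:...................:+++=--+***+=====
438 ..................................................:=***+======
```

The pixel map shows the catch standing upright at about (-37,-25) in its bay, and the hook at about (36,-24). The short handle's offset is about (2,33). All are well inside limits, so I'll hand in.

```bash
python3 -c "
from rig import env
print(env.hand_in())"
```

```text
the job is handed in; nothing more can be done
None
```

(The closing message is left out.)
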